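Weigh out the tin that stands behind the topping jars

ROBOT

A 6-joint arm with a two-finger parallel gripper is mounted at the origin on the work surface. World frame = base frame: x ahead of the robot, y to its left, z up, the work surface at z = 0. Lengths are in m, angles in degrees, forces in N, time in s.
With the tool pointing down it reaches from about 0.4 to 0.825 m from the base axis. Payload 7 kg.
Tool frame: the origin (TCP) lies at the very end of the fingers, on their centre line; the grasp point (between the pads) lies 19 mm behind it (bot.grip_depth is the y of the grasp point in the tool frame, in m); y points along the fingers, x is the direction in which the jaws open and shut, and the axes are right-handed (so a half turn about y gives the same grasp; the last joint's range is limited). The gripper opens to 88 mm and grips with 3 to 60 N. Pads are 19 mm wide; open, the fingers measure 130 mm over their backs; the gripper's body (78 mm by 193 mm) begins 47 mm behind the grasp point.
Start: joints at [83.085, 20.546, 0.682, 0, -70.136, -16.507], TCP at [0.268, 0.619, 0.227] pointing down, gripper open.
Joint ranges: [-176.03, 176.03], [-82.01, 121.73], [-58.28, 71.71], [-173.87, 95.51], [-174.79, -0.11], [-173.66, 173.66]. Speed limits (degrees/s): [136.94, 136.94, 172.46, 180, 180, 180].

INTERFACE

Orientations are given as [roll, pitch, yaw] about the fixed x, y, z axes, in that order (R = Rz(yaw) Ry(pitch) Rx(roll)).
In Python, from workcell import bot gives the robot as it stands.
- The arm moves only by the tool move_arm, never from a script. Its argument "steps" is a list of rows, each a list of 7 numbers: the closure, from 0 (fully open) to 1 (shut), then the shift along the tool's x, y, z in mm, then the turn, a rotation vector about the tool's x, y, z in rad. A call has 1 to 10 rows; each row is the pose to reach, as a shift and turn from the pose commanded when the call began, along the tool's axes at that moment; what a row does not reach only later rows make up. A row lasts 1/12 s, in which the tool goes at most 41.7 mm and 7.16 degrees, less where a joint would pass 70% of its speed; a pose out of reach is approached as far as the arm can. A call with a gripper value outside its range is refused whole. The fingers move at their own pace and stop on an object; the grip force is fixed at half the most. Time passes only in rows, so rows that repeat a pose let the fingers close. It gives the time, the measured TCP pose, the force and the opening at its end, in the units of the state.
- bot.sense(): the state, without advancing time (a new reading comes with each control period).
- bot.capture(name): name is "side" or "top"; returns a dict with "pixels" (420x560x3 uint8, blue, green, red), "z_map" (420x560 float32, m along the optical axis (not along the pixel's ray), 0 where there is no reading), "mtx" (3x3 intrinsics, pixels), "k1" (the pictures are not rectified: a ray, as slopes to the right and down, at radius r is drawn at 1 + k1 r^2 times it, then the intrinsics apply), "rvec" (rotation vector, rad) and "tvec" (3), from world to camera coordinates, as OpenCV has them. Camera axes: x right, y down, z forward; pixel columns grow to the right and rows downward; lengths in m; the calibration is good to about 2 mm. A picture is of the moment at which its call begins.
- bot.hand_in(): hands the job in, once; it reports no verdict.
Trained networks look in the newest picture that a camera, given by its name, has taken for a name from the list of things; names that differ only in an ending like _2 or _b are one class to them, and where a whole thing is asked for, a point or a joint stands for the part that bears it (a point fixed in the world has none). Each returns a list of dicts, best first, with "p" (0 to 1); they miss things now and then, are a little off and sometimes report something else, mostly with a low value. They report only what shows in the picture. A call takes as long as a camera call. They do not tell look-alikes from the thing itself.
- bot.recognise(camera, thing): "centre" ([x, y, z] in m, in world coordinates, good to about 4 mm: the middle of the surface that is visible of it).
- bot.outline_of(camera, thing): "pixels" (420x560 bool, what is visible of it).
- bot.pinpoint(camera, thing): "centre" ([x, y, z] in m, in world coordinates, good to about 4 mm: a listed point, or the origin of a listed thing).
The state is a dict: "time": time; "qpos": joint angles; "joint_velocities": joint speeds; "effort": joint torques, N m; "tool_pos": TCP position; "ee_rot": TCP orientation; "force": force on the tool from outside, world axes, zero at the start; "torque": the same for the moment, N m; "opening": finger opening in m.
Only numpy, scipy, OpenCV 4.12 (cv2) and the standard library are available. Lean on these libraries where they do the work, as an engineer would, in place of code of your own. Each camera call takes 0.05 s, during which the arm holds its last target. There are 200 camera calls.

TASK

The short blue-lidded tin on the bar mat is hemmed in by three tall topping jars: leave the tin where it is until you have cleared all three jars onto the round wooden side tray, then take the tin out and stand it inside the black ring on the kitchen scale. With the tin on the scale, put every jar back on the middle of the coaster of its own colour. Jars and tin must stay upright throughout.

Things in the scene. Friction and masses are not known exactly. Their poses are not given: they have to be found in the camera images.
- red_jar_mid (a point): centre (on the axis, half-way up, 52.5 mm above its foot) of the loose red jar: an upright round white jar, 54 mm in diameter and 105 mm tall, with a red band and a flat red lid of the same diameter, about 0.15 to 0.31 kg; z up. It starts on the red coaster. The three jars start close round the tin (only about 13 mm between a jar's side and the tin's), so grip a jar in its top third, with the fingers beside it where no neighbour stands.
- yellow_jar_mid (a point): centre (on the axis, half-way up, 52.5 mm above its foot) of the loose yellow jar: an upright round white jar, 54 mm in diameter and 105 mm tall, with a yellow band and a flat yellow lid of the same diameter, about 0.15 to 0.31 kg; z up. It starts on the yellow coaster. The three jars start close round the tin (only about 13 mm between a jar's side and the tin's), so grip a jar in its top third, with the fingers beside it where no neighbour stands.
- green_jar_mid (a point): centre (on the axis, half-way up, 52.5 mm above its foot) of the loose green jar: an upright round white jar, 54 mm in diameter and 105 mm tall, with a green band and a flat green lid of the same diameter, about 0.15 to 0.31 kg; z up. It starts on the green coaster. The three jars start close round the tin (only about 13 mm between a jar's side and the tin's), so grip a jar in its top third, with the fingers beside it where no neighbour stands.
- tin_mid (a point): centre (on the axis, half-way up, 23 mm above its foot) of the loose short round steel tin with a blue lid, 52 mm in diameter and 46 mm tall, about 0.11 to 0.22 kg; z up. It starts on the black rubber bar mat (fixed, 215 x 225 mm, top 10 mm above the counter) in the middle of the three coasters, hemmed in by the taller jars on three sides; there is no room for fingers or hand until they are gone.
- red_coaster_top (a point): centre of the top face of the red coaster, a flat red disc 68 mm in diameter and 4 mm thick, fixed on the bar mat (its top 14 mm above the counter), 66 mm from the tin's starting place; z up. The red jar starts on it and ends on it.
- yellow_coaster_top (a point): centre of the top face of the yellow coaster, a flat yellow disc 68 mm in diameter and 4 mm thick, fixed on the bar mat (its top 14 mm above the counter), 66 mm from the tin's starting place; z up. The yellow jar starts on it and ends on it.
- green_coaster_top (a point): centre of the top face of the green coaster, a flat green disc 68 mm in diameter and 4 mm thick, fixed on the bar mat (its top 14 mm above the counter), 66 mm from the tin's starting place; z up. The green jar starts on it and ends on it.
- tray_floor (a point): centre of the floor of the round brown wooden side tray, fixed on the counter; floor 6 mm above the counter, flat out to about 109 mm from the centre, low rim 14 mm above the counter, 240 mm across; empty at the start; z up. The three jars fit on it side by side, for instance each 55 mm from its centre, 120 degrees apart.
- scale_ring (a point): centre of the black ring (80 mm outside diameter, 73 mm inside) marked on the round steel pan (124 mm in diameter) of the flat white kitchen scale, on the pan's top face 34 mm above the counter; the scale is fixed and the pan does not sink; z up. x points away from the scale's display.
Things that resemble listed ones, but are neither listed nor needed, are in the scene too. What is shaped like the part that bears tin_mid but turquoise is not meant.

How it is judged (in metres and radians):
On the way, in this order (a step that is already met when the one before it is completed fails the run):
1. all three jars stand on the side tray together, and the tin is still in its place (horizontal distance between each of red_jar_mid, yellow_jar_mid, green_jar_mid and tray_floor below 0.083 m and z of red_jar_mid in the frame of tray_floor between 0.0475 and 0.0575 m and angle between each of red_jar_mid, yellow_jar_mid, green_jar_mid's own z axis and vertical below 0.1 rad and linear speed of each of red_jar, yellow_jar, green_jar below 0.03 m/s and z of yellow_jar_mid in the frame of tray_floor between 0.0475 and 0.0575 m and z of green_jar_mid in the frame of tray_floor between 0.0475 and 0.0575 m and distance of tin_mid from where it was at the start of the episode below 0.02 m), for 0.2 s.
2. the tin stands inside the ring on the scale while all three jars stand on the side tray (horizontal distance between tin_mid and scale_ring below 0.015 m and z of tin_mid in the frame of scale_ring between 0.018 and 0.028 m and angle between each of tin_mid, red_jar_mid, yellow_jar_mid, green_jar_mid's own z axis and vertical below 0.1 rad and linear speed of each of tin, red_jar, yellow_jar, green_jar below 0.03 m/s and horizontal distance between each of red_jar_mid, yellow_jar_mid, green_jar_mid and tray_floor below 0.083 m and z of red_jar_mid in the frame of tray_floor between 0.0475 and 0.0575 m and z of yellow_jar_mid in the frame of tray_floor between 0.0475 and 0.0575 m and z of green_jar_mid in the frame of tray_floor between 0.0475 and 0.0575 m), for 0.2 s.
At the end, for the whole second after the job is handed in: The tin stands upright on the scale within 15 mm of the ring's centre, and each jar stands upright on the coaster of its own colour within 12 mm of its centre, all at rest and released (horizontal distance between tin_mid and scale_ring below 0.015 m and z of tin_mid in the frame of scale_ring between 0.018 and 0.028 m and angle between each of tin_mid, red_jar_mid, yellow_jar_mid, green_jar_mid's own z axis and vertical below 0.1 rad and linear speed of each of tin, red_jar, yellow_jar, green_jar below 0.03 m/s and horizontal distance between red_jar_mid and red_coaster_top below 0.012 m and z of red_jar_mid in the frame of red_coaster_top between 0.0475 and 0.0575 m and horizontal distance between yellow_jar_mid and yellow_coaster_top below 0.012 m and z of yellow_jar_mid in the frame of yellow_coaster_top between 0.0475 and 0.0575 m and horizontal distance between green_jar_mid and green_coaster_top below 0.012 m and z of green_jar_mid in the frame of green_coaster_top between 0.0475 and 0.0575 m); the robot touches nothing.
It fails at once if the red jar tips over (leans more than 30 degrees) (angle between red_jar_mid's own z axis and vertical above 0.52 rad).
It fails at once if the yellow jar tips over (leans more than 30 degrees) (angle between yellow_jar_mid's own z axis and vertical above 0.52 rad).
It fails at once if the green jar tips over (leans more than 30 degrees) (angle between green_jar_mid's own z axis and vertical above 0.52 rad).
It fails at once if the tin tips over (leans more than 30 degrees) (angle between tin_mid's own z axis and vertical above 0.52 rad).
It also fails if it takes over 152 s, if anything falls off the work surface, if the arm or the gripper's body presses on something with over 40 N, if the wrist force passes 120 N, or if a joint passes its speed limit or range.

## Working session

There is one attempt and no reset: what is moved stays moved. The work goes in short steps, Python scripts to look and compute and a tool call to move; the robot and the scene stay as the last step left them, time stands still between calls to the robot, and variables do not carry over. Pictures are saved under pics/ and viewed, about 12 in all and at most 16, crops included, and the job is handed in when it is done.

Besides the shell and the picture viewer there is one more tool, called after "Emit:" by a JSON object that holds its "fn" and its "kwargs", one argument or row to a line. move_arm: Moves the arm, as the interface text tells. Its arguments: {"type":"object","properties":{"steps":{"type":"array"}},"required":["steps"]}

```bash
ls; mkdir -p pics; python3 - <<'E'
from workcell import bot
import cv2
print(bot.sense())
a=bot.capture("top");b=bot.capture("side")
cv2.imwrite("pics/top0.png",a["pixels"]);cv2.imwrite("pics/side0.png",b["pixels"])
for c in("top","side"):
  for t in["red_jar_mid","yellow_jar_mid","green_jar_mid","tin_mid","red_coaster_top","yellow_coaster_top","green_coaster_top","tray_floor","scale_ring"]:
    print(c,t,[(r["centre"],round(r["p"],2)) for r in bot.pinpoint(c,t)][:3])
E
```

```text
pics
{'time': 0.0, 'qpos': array([ 8.30849468e+01,  2.05911304e+01,  6.35237316e-01, -2.01942203e-02,
       -7.01366336e+01, -1.65061459e+01]), 'joint_velocities': array([ 0.0093234 ,  0.03302766, -0.04473378, -0.02576867,  0.03729245,
       -0.02934706]), 'effort': array([-1.12793503e-03, -5.82697105e+01,  2.93045944e+01,  6.99684396e+00,
        6.78032055e-03, -1.68340212e-04]), 'tool_pos': array([0.26814283, 0.61892911, 0.22563702]), 'ee_rot': array([-8.99919106e+01, -9.41078157e-02, -1.13428083e+02]), 'force': array([ 0.02414673, -0.01051677,  0.48839187]), 'torque': array([-0.01473817, -0.01131423, -0.02180281]), 'opening': 0.0873301131250753}
top red_jar_mid []
top yellow_jar_mid [([0.4246, -0.34, 0.0694], 0.95)]
top green_jar_mid [([0.5029, -0.3795, 0.0668], 0.87)]
top tin_mid [([0.2789, -0.3278, 0.0223], 0.95), ([0.4878, -0.3208, 0.0325], 0.82), ([0.6883, -0.2189, 0.0217], 0.56)]
top red_coaster_top [([0.4713, -0.2535, 0.0088], 0.54)]
top yellow_coaster_top [([0.4233, -0.3319, 0.0102], 0.55)]
top green_coaster_top [([0.5067, -0.3777, 0.014], 0.68)]
top tray_floor [([0.4684, 0.329, 0.0067], 0.93)]
top scale_ring [([0.5969, 0.016, 0.0347], 0.6)]
side red_jar_mid [([0.4672, -0.254, 0.0677], 0.96)]
side yellow_jar_mid [([0.4281, -0.3373, 0.0707], 0.81)]
side green_jar_mid [([0.5038, -0.3809, 0.0693], 0.7)]
side tin_mid [([0.2822, -0.3251, 0.0267], 0.8), ([0.4865, -0.3183, 0.0331], 0.63)]
side red_coaster_top [([0.5986, 0.0161, 0.033], 0.74), ([0.4686, -0.2525, 0.0135], 0.58)]
side yellow_coaster_top [([0.4251, -0.3365, 0.0141], 0.7), ([0.4296, -0.3347, 0.0655], 0.6)]
side green_coaster_top [([0.5061, -0.3826, 0.0152], 0.57), ([0.4284, -0.3357, 0.0718], 0.55)]
side tray_floor [([0.4689, 0.3284, 0.0086], 0.61)]
side scale_ring [([0.5987, 0.0115, 0.0297], 0.9), ([0.4268, -0.3365, 0.0145], 0.6)]
```

View pics/top0.png

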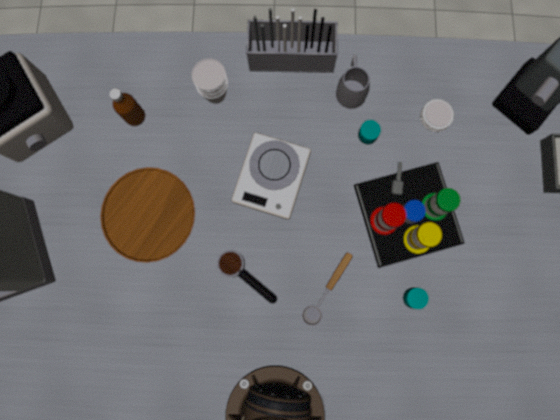

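View pics/side0.png

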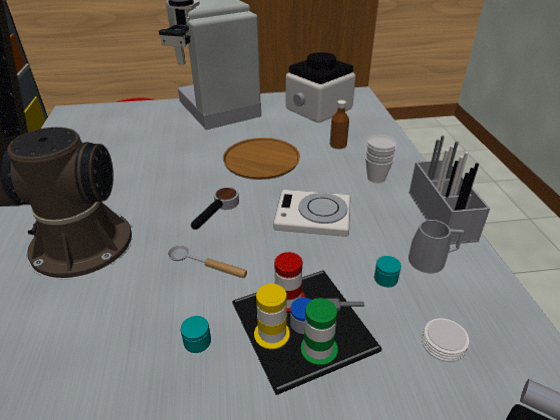

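The top view shows the jars at red (391,215), yellow (428,235) and green (447,200), with the blue tin between them at (414,211). The tray is at (148,214) and the scale ring at (274,164). Look-alikes for the tin are the turquoise tins at (370,131) and (416,298), which are not meant. The blue-lidded tin at (414,211) is the target. A spatula lies at (398,180).

Next I'll measure the lids precisely and check with one crop.

```bash
cat > h.py <<'E'
from workcell import bot
import numpy as np, cv2
def cloud(cam):
    a=bot.capture(cam);im=a["pixels"];z=a["z_map"].astype(float);K=np.array(a["mtx"],float);k1=float(a["k1"])
    v,u=np.mgrid[:420,:560]
    p=np.dstack([u,v]).astype(np.float64).reshape(-1,1,2)
    n=cv2.undistortPoints(p,K,np.array([k1,0,0,0,0],float)).reshape(420,560,2)
    R=cv2.Rodrigues(np.array(a["rvec"],float))[0];t=np.array(a["tvec"],float).ravel()
    P=np.dstack([n[...,0]*z,n[...,1]*z,z])
    W=(P-t)@R
    W[z<=0]=np.nan
    return im,W
HUE={"red":(174,6),"yellow":(22,36),"green":(50,80),"blue":(105,130)}
def mask(im,c):
    h=cv2.cvtColor(im,cv2.COLOR_BGR2HSV);a,b=HUE[c];H=h[...,0]
    m=((H>=a)|(H<=b)) if a>b else ((H>=a)&(H<=b))
    return m&(h[...,1]>130)&(h[...,2]>50)
def lid(cam,c,ztop,xy=None,rad=.06,im=None,W=None):
    """centre of min enclosing circle of lid top points"""
    if im is None: im,W=cloud(cam)
    m=mask(im,c)&(abs(W[...,2]-ztop)<.007)
    if xy is not None: m&=np.hypot(W[...,0]-xy[0],W[...,1]-xy[1])<rad
    p=W[m][:,:2]
    if len(p)<8: return None
    (x,y),r=cv2.minEnclosingCircle(p.astype(np.float32))
    return np.round([x,y,r,*p.mean(0),np.median(W[m][:,2]),len(p)],4)
def go(x,y,z,yaw=None,pose=None):
    """shift in tool axes mm and turn about tool y from current measured pose"""
    s=bot.sense();p=np.array(s["tool_pos"]);yw=np.radians(s["ee_rot"][2])
    d=(np.array([x,y,z])-p)*1000
    o=[d[0]*np.cos(yw)+d[1]*np.sin(yw),-d[2],-d[0]*np.sin(yw)+d[1]*np.cos(yw)]
    return np.round(o,1)
E
python3 - <<'E'
from h import *
for cam in("top","side"):
    im,W=cloud(cam)
    for c,z in(("red",.119),("yellow",.119),("green",.119),("blue",.056)): print(cam,c,lid(cam,c,z,(.47,-.32),.16,im,W))
    if cam=="top":
        cv2.imwrite("pics/crop1.png",cv2.resize(im[150:275,340:475],None,fx=4,fy=4))
        # tray: brown pixels low ; ring: dark px on the pan
        h=cv2.cvtColor(im,cv2.COLOR_BGR2HSV)
        m=(np.hypot(W[...,0]-.469,W[...,1]-.329)<.16)&(h[...,1]>90)&(W[...,2]<.03)
        print("tray",cv2.minEnclosingCircle(W[m][:,:2].astype(np.float32)),m.sum())
        m=(np.hypot(W[...,0]-.598,W[...,1]-.014)<.045)&(h[...,2]<95)
        print("ring",cv2.minEnclosingCircle(W[m][:,:2].astype(np.float32)),m.sum(),W[m].mean(0))
        m=(np.hypot(W[...,0]-.598,W[...,1]-.014)<.2)&(abs(W[...,2]-.034)<.004)
        print("pan",cv2.minEnclosingCircle(W[m][:,:2].astype(np.float32)),m.sum(),np.nanmedian(W[m],0))
E
```

```text
top red [ 4.662e-01 -2.556e-01  2.690e-02  4.657e-01 -2.549e-01  1.197e-01
  4.380e+02]
top yellow [ 4.248e-01 -3.339e-01  2.710e-02  4.243e-01 -3.336e-01  1.198e-01
  4.380e+02]
top green [ 5.034e-01 -3.784e-01  2.700e-02  5.030e-01 -3.784e-01  1.198e-01
  4.250e+02]
top blue [ 4.872e-01 -3.193e-01  2.610e-02  4.868e-01 -3.199e-01  5.640e-02
  3.430e+02]
tray ((0.47220784425735474, 0.3266298174858093), 0.11870856583118439) 6885
ring ((0.5969054698944092, 0.01569361984729767), 0.04052497819066048) 161 [0.59661814 0.01613358 0.03489196]
pan ((0.5713105201721191, 0.023106329143047333), 0.11352034658193588) 2365 [0.58787087 0.01787879 0.03386377]
side red [ 4.673e-01 -2.563e-01  2.800e-02  4.658e-01 -2.594e-01  1.190e-01
  4.840e+02]
side yellow [ 4.245e-01 -3.341e-01  2.800e-02  4.234e-01 -3.374e-01  1.191e-01
  6.040e+02]
side green [ 5.030e-01 -3.794e-01  2.830e-02  5.033e-01 -3.828e-01  1.192e-01
  6.690e+02]
side blue [ 4.874e-01 -3.197e-01  2.620e-02  4.785e-01 -3.184e-01  5.590e-02
  2.960e+02]
```

View pics/crop1.png

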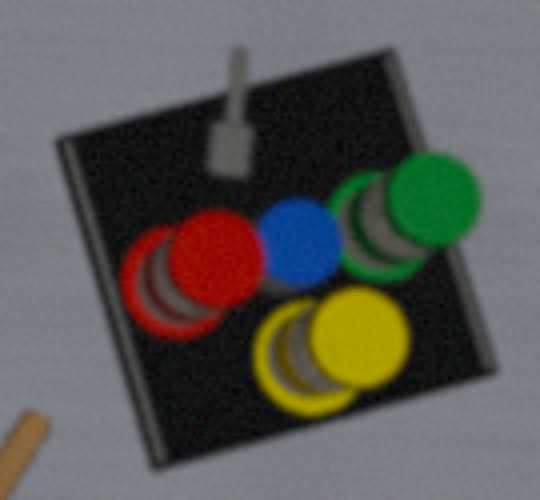

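The crop confirms the blue-lidded tin sits between the red, yellow and green jars, with the spatula at its open side. I'll keep the jaw axis at about 16°, perpendicular to the red–green line. That leaves about 29 mm to each neighbour.

```bash
python3 - <<'E'
from h import *
print(go(.45,.28,.227), np.radians(50.6))
E
```

```text
[239.2  -0.4 301.6] 0.8831366015091308
```

Emit:
{"fn": "move_arm", "kwargs": {
  "steps": [
    [0, 24, 0, 30, 0, 0.088, 0],
    [0, 48, 0, 60, 0, 0.177, 0],
    [0, 72, 0, 90, 0, 0.265, 0],
    [0, 96, 0, 121, 0, 0.353, 0],
    [0, 120, 0, 151, 0, 0.442, 0],
    [0, 144, 0, 181, 0, 0.53, 0],
    [0, 168, 0, 211, 0, 0.618, 0],
    [0, 192, 0, 241, 0, 0.706, 0],
    [0, 215, 0, 271, 0, 0.795, 0],
    [0, 239, 0, 302, 0, 0.883, 0]
  ]
}}

```text
time: 1.93
tool_pos: [0.4509, 0.2784, 0.227]
ee_rot: [-90.0, 0.0, -164.2]
force: [1.3, -0.2, -0.3]
opening: 0.0874
```

```bash
python3 - <<'E'
from h import *
s=bot.sense();print(s["time"],s["tool_pos"],s["ee_rot"],s["qpos"]); print(go(.4667,-.256,.2))
E
```

```text
1.9333 [0.45092788 0.27842083 0.2270063 ] [-9.00283547e+01  4.38202916e-02 -1.64238991e+02] [ 5.29137249e+01  6.80677900e+00 -1.75403330e+01  4.24444883e-03
 -6.56008374e+01 -3.71544567e+01]
[130.   27.  518.6]
```

Emit:
{"fn": "move_arm", "kwargs": {
  "steps": [
    [0, 8, 0, 30, 0, 0, 0],
    [0, 17, 0, 68, 0, 0, 0],
    [0, 26, 0, 106, 0, 0, 0],
    [0, 35, 0, 144, 0, 0, 0],
    [0, 44, 0, 182, 0, 0, 0],
    [0, 54, 0, 220, 0, 0, 0],
    [0, 64, 0, 258, 0, 0, 0],
    [0, 74, 0, 296, 0, 0, 0],
    [0, 84, 0, 334, 0, 0, 0],
    [0, 93, 0, 372, 0, 0, 0]
  ]
}}

```text
time: 2.77
tool_pos: [0.4631, -0.1051, 0.2271]
ee_rot: [-90.0, 0.1, -164.0]
force: [0.9, 1.1, 0.2]
opening: 0.0875
```

Emit:
{"fn": "move_arm", "kwargs": {
  "steps": [
    [0, 9, 0, 37, 0, 0, 0],
    [0, 18, 0, 74, 0, 0, 0],
    [0, 26, 0, 105, 0, 0, 0],
    [0, 32, 5, 130, 0, 0, 0],
    [0, 36, 10, 144, 0, 0, 0],
    [0, 37, 20, 147, 0, 0, 0],
    [0, 37, 27, 147, 0, 0, 0],
    [0, 37, 27, 147, 0, 0, 0]
  ]
}}

```text
time: 3.43
tool_pos: [0.4672, -0.2541, 0.1976]
ee_rot: [-90.1, -0.1, -164.1]
force: [0.1, 0.6, -0.1]
opening: 0.0876
```

```bash
python3 - <<'E'
from h import *
s=bot.sense();print(s["time"],s["tool_pos"],s["ee_rot"]); print(go(.4667,-.256,.081))
im,W=cloud("side");cv2.imwrite("pics/side1.png",im)
E
```

```text
3.4333 [ 0.46721202 -0.25405315  0.19759837] [-9.01063484e+01 -1.40141425e-01 -1.64058718e+02]
[  1.  116.6   1.7]
```

View pics/side1.png

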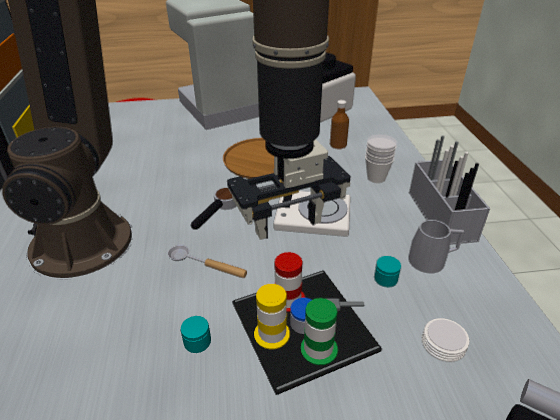

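The arm is above the red jar (288,265), with the fingers spread clear of the others. Descending to grip it now.

Emit:
{"fn": "move_arm", "kwargs": {
  "steps": [
    [0, 1, 10, 2, 0, 0, 0],
    [0, 1, 28, 2, 0, 0, 0],
    [0, 1, 48, 2, 0, 0, 0],
    [0, 1, 68, 2, 0, 0, 0],
    [0, 1, 86, 2, 0, 0, 0],
    [0, 1, 102, 2, 0, 0, 0],
    [0, 1, 112, 2, 0, 0, 0],
    [0, 1, 116, 2, 0, 0, 0],
    [0, 1, 116, 2, 0, 0, 0],
    [0, 1, 116, 2, 0, 0, 0]
  ]
}}

```text
time: 4.32
tool_pos: [0.4685, -0.2568, 0.0841]
ee_rot: [-90.0, 0.0, -164.0]
force: [-0.5, 0.0, 2.0]
opening: 0.0876
```

Emit:
{"fn": "move_arm", "kwargs": {
  "steps": [
    [0.2, 0, 0, 0, 0, 0, 0],
    [0.3, 0, 0, 0, 0, 0, 0],
    [0.5, 0, 0, 0, 0, 0, 0],
    [0.8, 0, 0, 0, 0, 0, 0],
    [0.8, 0, 0, 0, 0, 0, 0],
    [0.8, 0, 0, 0, 0, 0, 0],
    [0.8, 0, 0, 0, 0, 0, 0],
    [0.8, 0, 0, 0, 0, 0, 0]
  ]
}}

```text
time: 4.98
tool_pos: [0.468, -0.257, 0.0837]
ee_rot: [-90.0, -0.0, -164.0]
force: [0.3, -0.4, 1.5]
opening: 0.0537
```

```bash
python3 - <<'E'
from h import *
s=bot.sense();print(s["time"],s["tool_pos"],s["opening"],s["force"])
for c,z in(("red",.119),("yellow",.119),("green",.119),("blue",.056)): print(c,lid("side",c,z,(.47,-.32),.16))
t=np.array([.4700,.328])-[.4873,-.3195]+s["tool_pos"][:2]
print(t,go(*t,.22))
E
```

```text
4.9833 [ 0.46796988 -0.25702598  0.0837231 ] 0.05366787477305263 [ 0.28814999 -0.38928497  1.52294865]
red [ 4.676e-01 -2.563e-01  2.800e-02  4.704e-01 -2.635e-01  1.190e-01
  3.490e+02]
yellow [ 4.249e-01 -3.344e-01  2.780e-02  4.235e-01 -3.376e-01  1.191e-01
  6.120e+02]
green [ 5.027e-01 -3.797e-01  2.760e-02  5.029e-01 -3.827e-01  1.192e-01
  6.760e+02]
blue [ 4.870e-01 -3.193e-01  2.650e-02  4.785e-01 -3.183e-01  5.590e-02
  2.940e+02]
[0.45066988 0.39047402] [-161.7 -136.3 -627.2]
```

Emit:
{"fn": "move_arm", "kwargs": {
  "steps": [
    [0.8, 0, -10, 0, 0, 0, 0],
    [0.8, 0, -35, 0, 0, 0, 0],
    [0.8, -2, -65, -6, 0, 0, 0],
    [0.8, -6, -95, -22, 0, 0, 0],
    [0.8, -13, -120, -50, 0, 0, 0],
    [0.8, -21, -133, -83, 0, 0, 0],
    [0.8, -31, -136, -118, 0, 0, 0],
    [0.8, -40, -136, -154, 0, 0, 0],
    [0.8, -49, -136, -190, 0, 0, 0],
    [0.8, -58, -136, -226, 0, 0, 0]
  ]
}}

```text
time: 6.02
tool_pos: [0.4606, -0.022, 0.22]
ee_rot: [-90.0, 0.0, -164.0]
force: [0.9, 0.7, -3.2]
opening: 0.0534
```

Emit:
{"fn": "move_arm", "kwargs": {
  "steps": [
    [0.8, -9, 0, -36, 0, 0, 0],
    [0.8, -19, 0, -72, 0, 0, 0],
    [0.8, -28, 0, -108, 0, 0, 0],
    [0.8, -37, 0, -144, 0, 0, 0],
    [0.8, -47, 0, -180, 0, 0, 0],
    [0.8, -56, 0, -216, 0, 0, 0],
    [0.8, -65, 0, -252, 0, 0, 0],
    [0.8, -75, 0, -288, 0, 0, 0],
    [0.8, -82, 0, -318, 0, 0, 0],
    [0.8, -89, 0, -345, 0, 0, 0]
  ]
}}

```text
time: 6.85
tool_pos: [0.4511, 0.3345, 0.2195]
ee_rot: [-90.0, -0.0, -164.0]
force: [0.8, -0.2, -2.6]
opening: 0.0537
```

Emit:
{"fn": "move_arm", "kwargs": {
  "steps": [
    [0.8, -7, 0, -25, 0, 0, 0],
    [0.8, -11, 0, -43, 0, 0, 0],
    [0.8, -14, 0, -53, 0, 0, 0],
    [0.8, -15, 0, -56, 0, 0, 0],
    [0.8, -15, 0, -56, 0, 0, 0],
    [0.8, -15, 0, -56, 0, 0, 0]
  ]
}}

```text
time: 7.35
tool_pos: [0.4509, 0.3894, 0.2195]
ee_rot: [-90.0, -0.0, -164.0]
force: [0.2, 0.4, -2.5]
opening: 0.0535
```

```bash
python3 - <<'E'
from h import *
s=bot.sense();print(s["time"],s["tool_pos"],s["opening"],s["force"],s["qpos"])
print(go(.4507,.3905,.0757))
E
```

```text
7.35 [0.45093488 0.38940919 0.21948981] 0.05352069745564439 [ 0.24167596  0.36906452 -2.53817019] [ 5.95858697e+01  1.34474139e+01 -1.02531798e+01 -9.23591271e-03
 -6.63424901e+01 -4.36237537e+01]
[-1.000e-01  1.438e+02 -1.100e+00]
```

Emit:
{"fn": "move_arm", "kwargs": {
  "steps": [
    [0.8, 0, 12, -1, 0, 0, 0],
    [0.8, 0, 35, -1, 0, 0, 0],
    [0.8, 0, 62, -1, 0, 0, 0],
    [0.8, 0, 90, -1, 0, 0, 0],
    [0.8, 0, 114, -1, 0, 0, 0],
    [0.8, 0, 130, -1, 0, 0, 0],
    [0.8, 0, 138, -1, 0, 0, 0],
    [0.8, 0, 142, -1, 0, 0, 0],
    [0.8, 0, 144, -1, 0, 0, 0],
    [0.8, 0, 144, -1, 0, 0, 0]
  ]
}}

```text
time: 8.18
tool_pos: [0.4513, 0.3915, 0.0764]
ee_rot: [-90.0, 0.1, -164.0]
force: [-1.5, -0.0, -1.7]
opening: 0.0537
```

```bash
python3 - <<'E'
from h import *
s=bot.sense();print(s["time"],s["tool_pos"],s["opening"],s["force"])
for cam in("top","side"): print(lid(cam,"red",.111,(.45,.39),.06))
E
```

```text
8.1833 [0.45126017 0.39146593 0.07636455] 0.05370708911241479 [-1.51407018 -0.02194197 -1.72108399]
[4.522e-01 3.906e-01 2.670e-02 4.512e-01 3.815e-01 1.121e-01 1.240e+02]
[4.487e-01 3.933e-01 3.040e-02 4.509e-01 3.858e-01 1.119e-01 1.410e+02]
```

Emit:
{"fn": "move_arm", "kwargs": {
  "steps": [
    [0.8, 0, 1, 0, 0, 0, 0],
    [0.8, 0, 1, 0, 0, 0, 0],
    [0.4, 0, 1, 0, 0, 0, 0],
    [0.2, 0, 1, 0, 0, 0, 0],
    [0, 0, 1, 0, 0, 0, 0],
    [0, 0, 1, 0, 0, 0, 0],
    [0, 0, 1, 0, 0, 0, 0]
  ]
}}

```text
time: 8.87
tool_pos: [0.4507, 0.3914, 0.0745]
ee_rot: [-90.0, -0.0, -164.0]
force: [0.0, -0.0, -0.0]
opening: 0.0744
```

Emit:
{"fn": "move_arm", "kwargs": {
  "steps": [
    [0, 0, -10, 0, 0, 0, 0],
    [0, 0, -35, 0, 0, 0, 0],
    [0, 0, -65, 0, 0, 0, 0],
    [0, 0, -95, 0, 0, 0, 0],
    [0, 0, -120, 0, 0, 0, 0],
    [0, 0, -133, 0, 0, 0, 0],
    [0, 0, -137, 0, 0, 0, 0]
  ]
}}

```text
time: 9.45
tool_pos: [0.4517, 0.3924, 0.2156]
ee_rot: [-90.2, 0.3, -164.0]
force: [0.7, 0.0, 0.0]
opening: 0.0876
```

```bash
python3 - <<'E'
from h import *
s=bot.sense();print(s["time"],s["tool_pos"],s["opening"],s["force"])
for cam in("side",): print(lid(cam,"red",.111,(.45,.39),.06))
print(go(.4252,-.3345,.22))
E
```

```text
9.45 [0.45172335 0.39243386 0.21559811] 0.08764122591043107 [0.74651061 0.00750006 0.04376452]
[4.496e-01 3.902e-01 2.810e-02 4.489e-01 3.865e-01 1.110e-01 1.330e+02]
[225.4  -5.5 691.3]
```

Emit:
{"fn": "move_arm", "kwargs": {
  "steps": [
    [0, 5, 0, 15, 0, 0, 0],
    [0, 16, 0, 50, 0, 0, 0],
    [0, 29, 0, 90, 0, 0, 0],
    [0, 42, 0, 129, 0, 0, 0],
    [0, 55, 0, 168, 0, 0, 0],
    [0, 68, 0, 207, 0, 0, 0],
    [0, 81, 0, 246, 0, 0, 0],
    [0, 94, 0, 285, 0, 0, 0],
    [0, 107, 0, 324, 0, 0, 0],
    [0, 120, 0, 363, 0, 0, 0]
  ]
}}

```text
time: 10.33
tool_pos: [0.4337, 0.007, 0.2106]
ee_rot: [-90.0, -0.1, -164.0]
force: [0.6, 0.2, -0.5]
opening: 0.0879
```

Emit:
{"fn": "move_arm", "kwargs": {
  "steps": [
    [0, 13, 0, 39, 0, 0, 0],
    [0, 26, 0, 78, 0, 0, 0],
    [0, 39, 0, 117, 0, 0, 0],
    [0, 52, 0, 156, 0, 0, 0],
    [0, 65, 0, 195, 0, 0, 0],
    [0, 78, 0, 234, 0, 0, 0],
    [0, 91, 0, 273, 0, 0, 0],
    [0, 99, 4, 305, 0, 0, 0],
    [0, 104, 8, 322, 0, 0, 0],
    [0, 106, 12, 328, 0, 0, 0]
  ]
}}

```text
time: 11.17
tool_pos: [0.4221, -0.3375, 0.1975]
ee_rot: [-90.1, -0.2, -164.2]
force: [0.4, 0.9, -0.6]
opening: 0.0875
```

```bash
python3 - <<'E'
from h import *
s=bot.sense();print(s["time"],s["tool_pos"],s["opening"],s["force"])
print(go(.4252,-.3345,.083))
E
```

```text
11.1667 [ 0.4221489  -0.33747015  0.19750658] 0.08749478633129314 [ 0.36464228  0.8560698  -0.57590221]
[ -3.7 114.5  -2. ]
```

Emit:
{"fn": "move_arm", "kwargs": {
  "steps": [
    [0, -3, 10, -1, 0, 0, 0],
    [0, -3, 28, -1, 0, 0, 0],
    [0, -3, 48, -1, 0, 0, 0],
    [0, -3, 68, -1, 0, 0, 0],
    [0, -3, 86, -1, 0, 0, 0],
    [0, -3, 102, -1, 0, 0, 0],
    [0, -3, 112, -1, 0, 0, 0],
    [0, -3, 115, -1, 0, 0, 0],
    [0, -3, 115, -1, 0, 0, 0]
  ]
}}

```text
time: 11.92
tool_pos: [0.4259, -0.3325, 0.0837]
ee_rot: [-90.1, -0.1, -164.0]
force: [0.5, 0.1, 0.8]
opening: 0.0875
```

```bash
python3 - <<'E'
from h import *
s=bot.sense();print(s["time"],s["tool_pos"],s["force"],go(.4252,-.3345,.083))
E
```

```text
11.9167 [ 0.42588524 -0.33246363  0.08370635] [0.48599653 0.0610593  0.77424548] [1.2 0.7 1.8]
```

Close enough. I'll grip, then lift.

Emit:
{"fn": "move_arm", "kwargs": {
  "steps": [
    [0.2, 1, 0, 2, 0, 0, 0],
    [0.3, 1, 0, 2, 0, 0, 0],
    [0.5, 1, 0, 2, 0, 0, 0],
    [0.8, 1, 0, 2, 0, 0, 0],
    [0.8, 1, 0, 2, 0, 0, 0],
    [0.8, 1, 0, 2, 0, 0, 0],
    [0.8, 1, 0, 2, 0, 0, 0],
    [0.8, 1, 0, 2, 0, 0, 0]
  ]
}}

```text
time: 12.58
tool_pos: [0.426, -0.3357, 0.0849]
ee_rot: [-90.0, 0.0, -164.0]
force: [-1.4, -0.2, 4.1]
opening: 0.0536
```

```bash
python3 - <<'E'
from h import *
s=bot.sense();print(s["time"],s["tool_pos"],s["opening"],s["force"])
t=np.array([.4700,.328])-[.4873,-.3195]+s["tool_pos"][:2]
print(t,go(*t,.22))
E
```

```text
12.5833 [ 0.42602304 -0.33568378  0.08488063] 0.05357569249084531 [-1.38618821 -0.16149654  4.06981612]
[0.40872304 0.31181622] [-161.7 -135.1 -627.2]
```

Emit:
{"fn": "move_arm", "kwargs": {
  "steps": [
    [0.8, 0, -10, 0, 0, 0, 0],
    [0.8, 0, -35, 0, 0, 0, 0],
    [0.8, 0, -65, 0, 0, 0, 0],
    [0.8, -4, -95, -12, 0, 0, 0],
    [0.8, -12, -120, -38, 0, 0, 0],
    [0.8, -24, -132, -72, 0, 0, 0],
    [0.8, -36, -135, -108, 0, 0, 0],
    [0.8, -48, -135, -144, 0, 0, 0],
    [0.8, -59, -135, -180, 0, 0, 0],
    [0.8, -70, -135, -216, 0, 0, 0]
  ]
}}

```text
time: 13.42
tool_pos: [0.433, -0.1069, 0.22]
ee_rot: [-90.0, 0.0, -164.0]
force: [1.6, 0.4, -2.4]
opening: 0.0538
```

Emit:
{"fn": "move_arm", "kwargs": {
  "steps": [
    [0.8, -10, 0, -36, 0, 0, 0],
    [0.8, -20, 0, -72, 0, 0, 0],
    [0.8, -30, 0, -108, 0, 0, 0],
    [0.8, -40, 0, -144, 0, 0, 0],
    [0.8, -49, 0, -180, 0, 0, 0],
    [0.8, -57, 0, -216, 0, 0, 0],
    [0.8, -64, 0, -252, 0, 0, 0],
    [0.8, -71, 0, -288, 0, 0, 0],
    [0.8, -77, 0, -324, 0, 0, 0],
    [0.8, -82, 0, -355, 0, 0, 0]
  ]
}}

```text
time: 14.25
tool_pos: [0.4139, 0.2573, 0.2199]
ee_rot: [-90.0, -0.0, -164.0]
force: [0.8, 0.5, -2.4]
opening: 0.0536
```

Emit:
{"fn": "move_arm", "kwargs": {
  "steps": [
    [0.8, -4, 0, -25, 0, 0, 0],
    [0.8, -7, 0, -43, 0, 0, 0],
    [0.8, -9, 0, -53, 0, 0, 0],
    [0.8, -10, 0, -56, 0, 0, 0],
    [0.8, -10, 0, -56, 0, 0, 0],
    [0.8, -10, 0, -56, 0, 0, 0]
  ]
}}

```text
time: 14.75
tool_pos: [0.4091, 0.3108, 0.2195]
ee_rot: [-90.0, -0.0, -164.0]
force: [0.7, -0.5, -3.0]
opening: 0.0532
```

```bash
python3 - <<'E'
from h import *
s=bot.sense();print(s["time"],s["tool_pos"],s["opening"],s["force"])
print(go(.4087,.3118,.0760))
E
```

```text
14.75 [0.40905458 0.31081057 0.21947487] 0.053171314280775636 [ 0.71726686 -0.47736669 -3.02597804]
[ 1.000e-01  1.435e+02 -1.000e+00]
```

Emit:
{"fn": "move_arm", "kwargs": {
  "steps": [
    [0.8, 0, 12, -1, 0, 0, 0],
    [0.8, 0, 35, -1, 0, 0, 0],
    [0.8, 0, 62, -1, 0, 0, 0],
    [0.8, 0, 90, -1, 0, 0, 0],
    [0.8, 0, 114, -1, 0, 0, 0],
    [0.8, 0, 130, -1, 0, 0, 0],
    [0.8, 0, 138, -1, 0, 0, 0],
    [0.8, 0, 142, -1, 0, 0, 0],
    [0.8, 0, 143, -1, 0, 0, 0],
    [0.8, 0, 144, -1, 0, 0, 0]
  ]
}}

```text
time: 15.58
tool_pos: [0.4094, 0.3129, 0.0768]
ee_rot: [-90.0, 0.1, -164.0]
force: [-5.1, -2.5, 12.8]
opening: 0.0537
```

Emit:
{"fn": "move_arm", "kwargs": {
  "steps": [
    [0.8, 0, 0, 0, 0, 0, 0],
    [0.8, 0, 0, 0, 0, 0, 0],
    [0.4, 0, 0, 0, 0, 0, 0],
    [0.2, 0, 0, 0, 0, 0, 0],
    [0, 0, 0, 0, 0, 0, 0],
    [0, 0, 0, 0, 0, 0, 0],
    [0, 0, 0, 0, 0, 0, 0],
    [0, 0, 0, 0, 0, 0, 0]
  ]
}}

```text
time: 16.25
tool_pos: [0.4089, 0.313, 0.0756]
ee_rot: [-90.0, 0.0, -164.0]
force: [0.3, 0.1, 0.1]
opening: 0.081
```

Emit:
{"fn": "move_arm", "kwargs": {
  "steps": [
    [0, 0, -10, 0, 0, 0, 0],
    [0, 0, -35, 0, 0, 0, 0],
    [0, 0, -65, 0, 0, 0, 0],
    [0, 0, -95, 0, 0, 0, 0],
    [0, 0, -120, 0, 0, 0, 0],
    [0, 0, -133, 0, 0, 0, 0],
    [0, 0, -137, 0, 0, 0, 0],
    [0, 0, -137, 0, 0, 0, 0]
  ]
}}

```text
time: 16.92
tool_pos: [0.4091, 0.3133, 0.2141]
ee_rot: [-90.1, 0.1, -164.0]
force: [0.1, 0.4, -0.1]
opening: 0.0874
```

```bash
python3 - <<'E'
from h import *
s=bot.sense();print(s["time"],s["tool_pos"],s["opening"],s["force"])
im,W=cloud("side")
for c in("red","yellow"): print(lid("",c,.111,(.44,.35),.09,im,W))
for c,z in(("green",.119),("blue",.056)): print(c,lid("",c,z,(.47,-.32),.16,im,W))
print(go(.5030,-.3792,.22))
E
```

```text
16.9167 [0.40908696 0.31327553 0.21412192] 0.08738436670765583 [ 0.12522032  0.42337775 -0.08477519]
[4.488e-01 3.911e-01 2.780e-02 4.489e-01 3.864e-01 1.107e-01 1.330e+02]
[4.069e-01 3.110e-01 2.820e-02 4.068e-01 3.080e-01 1.110e-01 1.580e+02]
green [ 5.039e-01 -3.799e-01  2.740e-02  5.032e-01 -3.825e-01  1.192e-01
  6.690e+02]
blue [ 4.870e-01 -3.189e-01  2.650e-02  4.786e-01 -3.183e-01  5.590e-02
  2.920e+02]
[ 99.8  -7.3 691.2]
```

Emit:
{"fn": "move_arm", "kwargs": {
  "steps": [
    [0, 2, 0, 15, 0, 0, 0],
    [0, 7, 0, 50, 0, 0, 0],
    [0, 13, 0, 90, 0, 0, 0],
    [0, 19, 0, 130, 0, 0, 0],
    [0, 25, 0, 170, 0, 0, 0],
    [0, 30, 0, 210, 0, 0, 0],
    [0, 36, 0, 250, 0, 0, 0],
    [0, 42, 0, 290, 0, 0, 0],
    [0, 48, 0, 330, 0, 0, 0],
    [0, 53, 0, 370, 0, 0, 0]
  ]
}}

```text
time: 17.8
tool_pos: [0.4583, -0.06, 0.2115]
ee_rot: [-90.0, -0.1, -164.0]
force: [1.8, 0.7, -0.7]
opening: 0.0875
```

Emit:
{"fn": "move_arm", "kwargs": {
  "steps": [
    [0, 6, 0, 40, 0, 0, 0],
    [0, 12, 0, 80, 0, 0, 0],
    [0, 17, 0, 120, 0, 0, 0],
    [0, 23, 0, 160, 0, 0, 0],
    [0, 29, 0, 200, 0, 0, 0],
    [0, 35, 0, 240, 0, 0, 0],
    [0, 40, 0, 275, 0, 0, 0],
    [0, 44, 4, 302, 0, 0, 0],
    [0, 46, 9, 316, 0, 0, 0],
    [0, 47, 12, 321, 0, 0, 0]
  ]
}}

```text
time: 18.63
tool_pos: [0.5015, -0.3809, 0.1976]
ee_rot: [-90.1, -0.2, -164.2]
force: [-0.8, 0.3, -0.8]
opening: 0.0875
```

Emit:
{"fn": "move_arm", "kwargs": {
  "steps": [
    [0, 0, 10, 0, 0, 0, 0],
    [0, 0, 25, 0, 0, 0, 0],
    [0, 0, 40, 0, 0, 0, 0],
    [0, 0, 50, 0, 0, 0, 0],
    [0, 0, 52, 0, 0, 0, 0],
    [0, 0, 52, 0, 0, 0, 0]
  ]
}}

```text
time: 19.13
tool_pos: [0.5026, -0.3779, 0.1478]
ee_rot: [-90.1, -0.1, -163.9]
force: [-0.7, -0.1, -0.7]
opening: 0.0876
```

```bash
python3 - <<'E'
from h import *
s=bot.sense();print(s["time"],s["tool_pos"],s["opening"],s["force"])
print(go(.5034,-.3792,.083))
E
```

```text
19.1333 [ 0.50255101 -0.37792025  0.14776161] 0.08763349807234538 [-0.74466084 -0.07831747 -0.65884014]
[-0.5 64.8  1.5]
```

Emit:
{"fn": "move_arm", "kwargs": {
  "steps": [
    [0, 0, 15, 1, 0, 0, 0],
    [0, 0, 35, 1, 0, 0, 0],
    [0, 0, 52, 1, 0, 0, 0],
    [0, 0, 61, 1, 0, 0, 0],
    [0, 0, 63, 1, 0, 0, 0],
    [0, 0, 63, 1, 0, 0, 0],
    [0, 0, 63, 1, 0, 0, 0]
  ]
}}

```text
time: 19.72
tool_pos: [0.504, -0.3803, 0.0868]
ee_rot: [-89.9, 0.1, -164.0]
force: [0.6, -0.2, 0.1]
opening: 0.0878
```

Emit:
{"fn": "move_arm", "kwargs": {
  "steps": [
    [0.2, 0, 0, 0, 0, 0, 0],
    [0.3, 0, 0, 0, 0, 0, 0],
    [0.5, 0, 0, 0, 0, 0, 0],
    [0.8, 0, 0, 0, 0, 0, 0],
    [0.8, 0, 0, 0, 0, 0, 0],
    [0.8, 0, 0, 0, 0, 0, 0],
    [0.8, 0, 0, 0, 0, 0, 0],
    [0.8, 0, 0, 0, 0, 0, 0]
  ]
}}

```text
time: 20.38
tool_pos: [0.5034, -0.3801, 0.0857]
ee_rot: [-90.0, 0.0, -164.0]
force: [1.0, 0.2, 1.4]
opening: 0.0536
```

```bash
python3 - <<'E'
from h import *
s=bot.sense();print(s["time"],s["tool_pos"],s["opening"],s["force"])
t=np.array([.4700,.328])-[.4873,-.3195]+s["tool_pos"][:2]
print(t,go(*t,.22))
E
```

```text
20.3833 [ 0.5034259  -0.38005991  0.08571245] 0.05359170785114153 [1.02406493 0.19266946 1.43129968]
[0.4861259  0.26744009] [-161.7 -134.3 -627.2]
```

Emit:
{"fn": "move_arm", "kwargs": {
  "steps": [
    [0.8, 0, -10, 0, 0, 0, 0],
    [0.8, 0, -35, 0, 0, 0, 0],
    [0.8, 0, -65, 0, 0, 0, 0],
    [0.8, 0, -95, 0, 0, 0, 0],
    [0.8, -5, -120, -20, 0, 0, 0],
    [0.8, -14, -131, -52, 0, 0, 0],
    [0.8, -23, -134, -88, 0, 0, 0],
    [0.8, -32, -134, -124, 0, 0, 0],
    [0.8, -42, -134, -161, 0, 0, 0],
    [0.8, -51, -134, -198, 0, 0, 0]
  ]
}}

```text
time: 21.22
tool_pos: [0.4969, -0.1741, 0.22]
ee_rot: [-90.0, 0.0, -164.1]
force: [0.8, 1.4, -2.2]
opening: 0.0538
```

Emit:
{"fn": "move_arm", "kwargs": {
  "steps": [
    [0.8, -10, 0, -38, 0, 0, 0],
    [0.8, -20, 0, -76, 0, 0, 0],
    [0.8, -29, 0, -114, 0, 0, 0],
    [0.8, -39, 0, -152, 0, 0, 0],
    [0.8, -49, 0, -190, 0, 0, 0],
    [0.8, -59, 0, -228, 0, 0, 0],
    [0.8, -69, 0, -266, 0, 0, 0],
    [0.8, -79, 0, -304, 0, 0, 0],
    [0.8, -88, 0, -340, 0, 0, 0],
    [0.8, -96, 0, -373, 0, 0, 0]
  ]
}}

```text
time: 22.05
tool_pos: [0.4865, 0.2114, 0.2201]
ee_rot: [-90.0, 0.0, -164.0]
force: [0.6, 0.1, -3.2]
opening: 0.0535
```

Emit:
{"fn": "move_arm", "kwargs": {
  "steps": [
    [0.8, -7, 0, -25, 0, 0, 0],
    [0.8, -11, 0, -43, 0, 0, 0],
    [0.8, -14, 0, -53, 0, 0, 0],
    [0.8, -15, 0, -56, 0, 0, 0],
    [0.8, -15, 0, -56, 0, 0, 0],
    [0.8, -15, 0, -56, 0, 0, 0]
  ]
}}

```text
time: 22.55
tool_pos: [0.4861, 0.2665, 0.2196]
ee_rot: [-90.0, -0.0, -164.0]
force: [0.7, 0.4, -2.0]
opening: 0.0539
```

```bash
python3 - <<'E'
from h import *
s=bot.sense();print(s["time"],s["tool_pos"],s["opening"],s["force"])
print(go(.4861,.2674,.0772))
E
```

```text
22.55 [0.48612393 0.26647893 0.21955854] 0.05385221325611264 [ 0.67504688  0.39569281 -1.96422441]
[ -0.2 142.4  -0.9]
```

Emit:
{"fn": "move_arm", "kwargs": {
  "steps": [
    [0.8, 0, 12, -1, 0, 0, 0],
    [0.8, 0, 35, -1, 0, 0, 0],
    [0.8, 0, 62, -1, 0, 0, 0],
    [0.8, 0, 90, -1, 0, 0, 0],
    [0.8, 0, 114, -1, 0, 0, 0],
    [0.8, 0, 130, -1, 0, 0, 0],
    [0.8, 0, 138, -1, 0, 0, 0],
    [0.8, 0, 141, -1, 0, 0, 0],
    [0.8, 0, 142, -1, 0, 0, 0],
    [0.8, 0, 142.5, -1, 0, 0, 0]
  ]
}}

```text
time: 23.38
tool_pos: [0.4868, 0.2685, 0.0781]
ee_rot: [-90.0, 0.1, -164.0]
force: [0.2, -0.4, -2.2]
opening: 0.0538
```

Emit:
{"fn": "move_arm", "kwargs": {
  "steps": [
    [0.8, 0, 0, 0, 0, 0, 0],
    [0.8, 0, 0, 0, 0, 0, 0],
    [0.4, 0, 0, 0, 0, 0, 0],
    [0.2, 0, 0, 0, 0, 0, 0],
    [0, 0, 0, 0, 0, 0, 0],
    [0, 0, 0, 0, 0, 0, 0],
    [0, 0, 0, 0, 0, 0, 0],
    [0, 0, 0, 0, 0, 0, 0]
  ]
}}

```text
time: 24.05
tool_pos: [0.4861, 0.2684, 0.0772]
ee_rot: [-90.0, 0.0, -164.0]
force: [0.5, 0.3, -0.4]
opening: 0.0814
```

Emit:
{"fn": "move_arm", "kwargs": {
  "steps": [
    [0, 0, -10, 0, 0, 0, 0],
    [0, 0, -35, 0, 0, 0, 0],
    [0, 0, -65, 0, 0, 0, 0],
    [0, 0, -95, 0, 0, 0, 0],
    [0, 0, -120, 0, 0, 0, 0],
    [0, 0, -133, 0, 0, 0, 0],
    [0, 0, -137, 0, 0, 0, 0],
    [0, 0, -137, 0, 0, 0, 0]
  ]
}}

```text
time: 24.72
tool_pos: [0.4864, 0.2687, 0.2157]
ee_rot: [-90.1, 0.1, -164.0]
force: [0.1, 0.7, -0.4]
opening: 0.0877
```

```bash
python3 - <<'E'
from h import *
s=bot.sense();print(s["time"],s["tool_pos"],s["opening"],s["force"])
im,W=cloud("side");cv2.imwrite("pics/side2.png",im)
for c in("red","yellow","green"): print(lid("",c,.111,(.45,.34),.12,im,W))
print(lid("","blue",.056,(.47,-.32),.16,im,W))
im,W=cloud("top");cv2.imwrite("pics/top2.png",cv2.resize(im[150:275,340:475],None,fx=4,fy=4))
print(lid("","blue",.056,(.47,-.32),.16,im,W))
for c in("red","yellow","green"): print(c,lid("",c,.014,(.47,-.32),.12,im,W))
print(go(.4871,-.3193,.20))
E
```

```text
24.7167 [0.48638917 0.26871918 0.21573157] 0.08765649771248135 [ 0.13704907  0.68664774 -0.4246821 ]
[4.489e-01 3.905e-01 2.730e-02 4.487e-01 3.863e-01 1.110e-01 1.330e+02]
[4.092e-01 3.115e-01 2.980e-02 4.073e-01 3.079e-01 1.112e-01 1.560e+02]
[4.864e-01 2.659e-01 2.750e-02 4.849e-01 2.622e-01 1.113e-01 1.600e+02]
[ 4.865e-01 -3.198e-01  2.670e-02  4.867e-01 -3.215e-01  5.600e-02
  4.940e+02]
[ 4.868e-01 -3.190e-01  2.640e-02  4.865e-01 -3.180e-01  5.630e-02
  3.630e+02]
red [ 4.684e-01 -2.560e-01  3.700e-02  4.679e-01 -2.554e-01  1.420e-02
  6.870e+02]
yellow [ 4.234e-01 -3.380e-01  3.790e-02  4.235e-01 -3.371e-01  1.430e-02
  7.120e+02]
green [ 5.055e-01 -3.841e-01  3.660e-02  5.053e-01 -3.842e-01  1.440e-02
  5.750e+02]
[160.1  13.4 565.1]
```

View pics/top2.png

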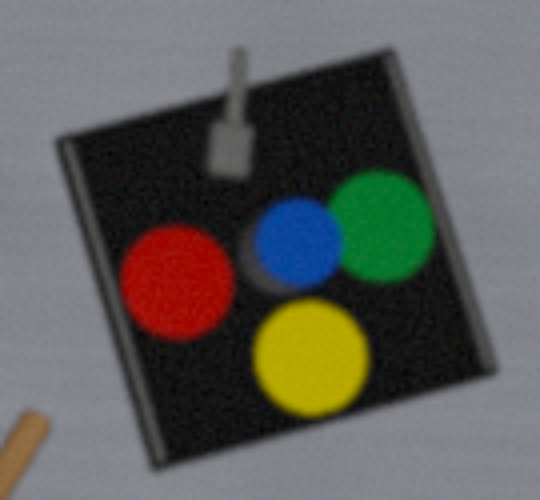

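View pics/side2.png

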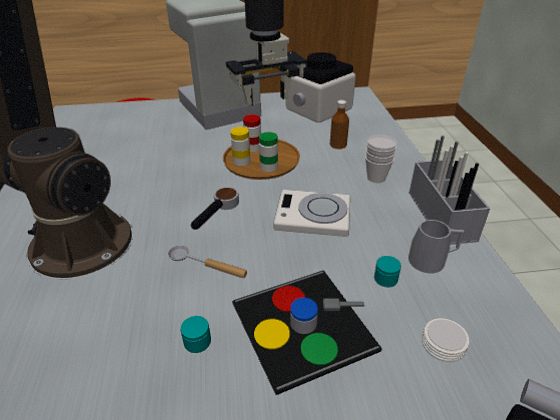

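On the tray the red (251,132), yellow (240,148) and green (268,150) jars all stand upright. The tin is alone between the coasters, and the spatula head is near its open side at crop (230,150). I'll check the spatula's position and height.

```bash
python3 - <<'E'
from h import *
im,W=cloud("top")
t=np.array([.4867,-.3193]);d=W[...,:2]-t;r=np.hypot(d[...,0],d[...,1])
h=cv2.cvtColor(im,cv2.COLOR_BGR2HSV)
m=(r<.11)&(r>.03)&(h[...,1]<70)&(h[...,2]>75)&(d[...,0]>0.01)&(abs(d[...,1])<.08)
a=np.radians(16);u=d[m][:,0]*np.cos(a)+d[m][:,1]*np.sin(a);v=-d[m][:,0]*np.sin(a)+d[m][:,1]*np.cos(a)
print(m.sum(),"u",u.min(),u.max(),"v",v.min(),v.max(),np.nanpercentile(W[m][:,2],[5,50,95]))
print(bot.sense()["time"])
E
```

```text
161 u 0.053411670381224685 0.10995956352641788 v -0.022255686421529912 0.02847316553991543 [0.00944239 0.02353581 0.02685941]
24.8667
```

Emit:
{"fn": "move_arm", "kwargs": {
  "steps": [
    [0, 4, 0, 15, 0, 0, 0],
    [0, 14, 0, 50, 0, 0, 0],
    [0, 25, 0, 88, 0, 0, 0],
    [0, 36, 0, 126, 0, 0, 0],
    [0, 46, 0, 164, 0, 0, 0],
    [0, 57, 0, 202, 0, 0, 0],
    [0, 68, 0, 240, 0, 0, 0],
    [0, 79, 0, 278, 0, 0, 0],
    [0, 89, 0, 316, 0, 0, 0],
    [0, 100, 0, 354, 0, 0, 0]
  ]
}}

```text
time: 25.7
tool_pos: [0.4862, -0.1018, 0.2132]
ee_rot: [-90.0, -0.1, -164.0]
force: [1.1, -0.9, -0.3]
opening: 0.0874
```

Emit:
{"fn": "move_arm", "kwargs": {
  "steps": [
    [0, 11, 0, 38, 0, 0.08, 0],
    [0, 22, 0, 76, 0, 0.18, 0],
    [0, 32, 0, 114, 0, 0.28, 0],
    [0, 43, 0, 150, 0, 0.38, 0],
    [0, 51, 10, 180, 0, 0.48, 0],
    [0, 57, 25, 200, 0, 0.58, 0],
    [0, 60, 45, 209, 0, 0.68, 0],
    [0, 60, 65, 211, 0, 0.76, 0],
    [0, 60, 75, 211, 0, 0.785, 0],
    [0, 60, 75, 211, 0, 0.785, 0]
  ]
}}

```text
time: 26.53
tool_pos: [0.4848, -0.3187, 0.135]
ee_rot: [-89.9, -0.4, 150.8]
force: [-0.4, 0.1, -0.4]
opening: 0.0875
```

```bash
python3 - <<'E'
from h import *
s=bot.sense();print(s["time"],s["tool_pos"],s["ee_rot"],s["opening"],s["force"])
print(go(.4867,-.3193,.022))
E
```

```text
26.5333 [ 0.48484926 -0.3187437   0.13502815] [-89.93592651  -0.40673148 150.84582026] 0.087473198465733 [-0.38862161  0.13410663 -0.35109139]
[ -1.9 113.   -0.4]
```

Emit:
{"fn": "move_arm", "kwargs": {
  "steps": [
    [0, -1, 12, 0, 0, 0, 0],
    [0, -1, 32, 0, 0, 0, 0],
    [0, -1, 54, 0, 0, 0, 0],
    [0, -1, 76, 0, 0, 0, 0],
    [0, -1, 93, 0, 0, 0, 0],
    [0, -1, 104, 0, 0, 0, 0],
    [0, -1, 109, 0, 0, 0, 0],
    [0, -1, 111, 0, 0, 0, 0],
    [0, -1, 111, 0, 0, 0, 0],
    [0, -1, 111, 0, 0, 0, 0]
  ]
}}

```text
time: 27.37
tool_pos: [0.4893, -0.3196, 0.029]
ee_rot: [-90.0, 0.1, 151.0]
force: [0.2, 0.4, -0.4]
opening: 0.0876
```

```bash
python3 - <<'E'
from h import *
s=bot.sense();print(s["time"],s["tool_pos"],s["ee_rot"],s["opening"],s["force"])
print(go(.4867,-.3193,.022))
E
```

```text
27.3667 [ 0.48934659 -0.31959267  0.02902135] [-9.00087644e+01  7.96270534e-02  1.51036858e+02] 0.08758880794015206 [ 0.1687986   0.41722385 -0.43893589]
[2.5 7.  1. ]
```

Emit:
{"fn": "move_arm", "kwargs": {
  "steps": [
    [0, 2, 4, 1, 0, 0, 0],
    [0.2, 2, 6, 1, 0, 0, 0],
    [0.3, 2, 6, 1, 0, 0, 0],
    [0.5, 2, 6, 1, 0, 0, 0],
    [0.8, 2, 6, 1, 0, 0, 0],
    [0.8, 2, 6, 1, 0, 0, 0],
    [0.8, 2, 6, 1, 0, 0, 0],
    [0.8, 2, 6, 1, 0, 0, 0],
    [0.8, 2, 6, 1, 0, 0, 0]
  ]
}}

```text
time: 28.12
tool_pos: [0.4866, -0.3193, 0.0222]
ee_rot: [-90.0, 0.0, 151.0]
force: [-0.3, -0.9, 0.3]
opening: 0.0515
```

```bash
python3 - <<'E'
from h import *
s=bot.sense();print(s["time"],s["tool_pos"],s["ee_rot"],s["opening"],s["force"])
for c in("top","side"): bot.capture(c);print([(r["centre"],r["p"]) for r in bot.pinpoint(c,"scale_ring")])
print(lid("side","blue",.056,(.487,-.32),.05))
print(go(.597,.0155,.14))
E
```

```text
28.1167 [ 0.48660061 -0.31931798  0.02217579] [-9.00019205e+01  1.64467368e-02  1.51009204e+02] 0.05149433126604397 [-0.30716836 -0.89442151  0.27882494]
[([0.597, 0.0171, 0.0376], 0.57)]
[([0.5981, 0.0156, 0.0347], 0.89)]
[ 4.863e-01 -3.182e-01  2.670e-02  4.825e-01 -3.237e-01  5.580e-02
  3.690e+02]
[  65.7 -117.8 -346.4]
```

Emit:
{"fn": "move_arm", "kwargs": {
  "steps": [
    [0.8, 0, -10, 0, 0, 0, 0],
    [0.8, 0, -35, 0, 0, 0, 0],
    [0.8, 0, -65, 0, 0, 0, 0],
    [0.8, 2, -95, -10, 0, 0, 0],
    [0.8, 7, -112, -36, 0, 0, 0],
    [0.8, 13, -118, -70, 0, 0, 0],
    [0.8, 20, -118, -106, 0, 0, 0],
    [0.8, 27, -118, -142, 0, 0, 0],
    [0.8, 34, -118, -178, 0, 0, 0],
    [0.8, 41, -118, -214, 0, 0, 0]
  ]
}}

```text
time: 29.2
tool_pos: [0.5542, -0.1105, 0.1409]
ee_rot: [-90.0, 0.0, 151.0]
force: [1.7, 0.4, -1.5]
opening: 0.0518
```

Emit:
{"fn": "move_arm", "kwargs": {
  "steps": [
    [0.8, 7, 0, -36, 0, 0, 0],
    [0.8, 13, 0, -72, 0, 0, 0],
    [0.8, 19, 0, -102, 0, 0, 0],
    [0.8, 23, 0, -122, 0, 0, 0],
    [0.8, 25, 0, -130, 0, 0, 0],
    [0.8, 25, 0, -132, 0, 0, 0],
    [0.8, 25, 0, -132, 0, 0, 0],
    [0.8, 25, 0, -132, 0, 0, 0]
  ]
}}

```text
time: 29.87
tool_pos: [0.5959, 0.0145, 0.1401]
ee_rot: [-90.0, -0.0, 151.0]
force: [0.3, -0.1, -0.8]
opening: 0.0516
```

```bash
python3 - <<'E'
from h import *
s=bot.sense();print(s["time"],s["tool_pos"],s["ee_rot"],s["opening"],s["force"])
print(go(.597,.0157,.0462))
E
```

```text
29.8667 [0.59586869 0.01447921 0.1401136 ] [-8.99763797e+01 -2.51433972e-02  1.50973821e+02] 0.051570203721617164 [ 0.28726416 -0.06830559 -0.77704768]
[-0.4 93.9 -1.6]
```

Emit:
{"fn": "move_arm", "kwargs": {
  "steps": [
    [0.8, 0, 12, -1.5, 0, 0, 0],
    [0.8, 0, 32, -1.5, 0, 0, 0],
    [0.8, 0, 54, -1.5, 0, 0, 0],
    [0.8, 0, 72, -1.5, 0, 0, 0],
    [0.8, 0, 84, -1.5, 0, 0, 0],
    [0.8, 0, 90, -1.5, 0, 0, 0],
    [0.8, 0, 92, -1.5, 0, 0, 0],
    [0.8, 0, 93, -1.5, 0, 0, 0],
    [0.8, 0, 94, -1.5, 0, 0, 0],
    [0.8, 0, 94, -1.5, 0, 0, 0]
  ]
}}

```text
time: 30.7
tool_pos: [0.5976, 0.0166, 0.0469]
ee_rot: [-90.1, 0.1, 151.0]
force: [0.3, 0.7, -2.0]
opening: 0.0514
```

Emit:
{"fn": "move_arm", "kwargs": {
  "steps": [
    [0.8, 0, 0, 0, 0, 0, 0],
    [0.8, 0, 0, 0, 0, 0, 0],
    [0.4, 0, 0, 0, 0, 0, 0],
    [0.2, 0, 0, 0, 0, 0, 0],
    [0, 0, 0, 0, 0, 0, 0],
    [0, 0, 0, 0, 0, 0, 0],
    [0, 0, 0, 0, 0, 0, 0],
    [0, 0, 0, 0, 0, 0, 0],
    [0, 0, 0, 0, 0, 0, 0]
  ]
}}

```text
time: 31.45
tool_pos: [0.5971, 0.0167, 0.0461]
ee_rot: [-90.0, -0.0, 151.0]
force: [-0.3, 0.3, -0.0]
opening: 0.0856
```

Emit:
{"fn": "move_arm", "kwargs": {
  "steps": [
    [0, 0, -10, 0, 0, 0, 0],
    [0, 0, -35, 0, 0, 0, 0],
    [0, 0, -65, 0, 0, 0, 0],
    [0, 0, -95, 0, 0, 0, 0],
    [0, 0, -125, 0, 0, 0, 0],
    [0, 0, -155, 0, 0, 0, 0],
    [0, 0, -168, 0, 0, 0, 0],
    [0, 0, -172, 0, 0, 0, 0],
    [0, 0, -172, 0, 0, 0, 0]
  ]
}}

```text
time: 32.2
tool_pos: [0.5976, 0.0168, 0.2201]
ee_rot: [-90.1, 0.1, 151.0]
force: [-0.6, -0.3, 0.1]
opening: 0.0872
```

```bash
python3 - <<'E'
from h import *
s=bot.sense();print(s["time"],s["tool_pos"],s["ee_rot"],s["opening"],s["force"])
for c in("top","side"):
    im,W=cloud(c);print(lid("","blue",.08,(.597,.0155),.06,im,W))
    if c=="side": 
        cv2.imwrite("pics/side3.png",cv2.resize(im[100:260,200:380],None,fx=3,fy=3))
        for k in("red","yellow","green"): print(lid("",k,.111,(.45,.34),.12,im,W))
    else:
        for k in("red","yellow","green"): print(k,lid("",k,.014,(.47,-.32),.12,im,W))
E
```

```text
32.2 [0.59764852 0.01682139 0.22011379] [-9.01349772e+01  1.23631910e-01  1.51008524e+02] 0.08718823342918376 [-0.59033885 -0.28944608  0.11829843]
[5.962e-01 1.450e-02 2.520e-02 5.941e-01 6.400e-03 8.060e-02 1.790e+02]
red [ 4.686e-01 -2.559e-01  3.750e-02  4.678e-01 -2.554e-01  1.390e-02
  7.040e+02]
yellow [ 4.231e-01 -3.383e-01  3.850e-02  4.235e-01 -3.372e-01  1.410e-02
  7.280e+02]
green [ 5.057e-01 -3.830e-01  3.730e-02  5.056e-01 -3.812e-01  1.410e-02
  6.470e+02]
[5.955e-01 1.710e-02 2.690e-02 5.956e-01 1.380e-02 8.000e-02 2.210e+02]
[4.500e-01 3.915e-01 2.910e-02 4.489e-01 3.863e-01 1.108e-01 1.330e+02]
[4.052e-01 3.117e-01 2.890e-02 4.071e-01 3.080e-01 1.110e-01 1.570e+02]
[4.842e-01 2.675e-01 2.900e-02 4.855e-01 2.621e-01 1.111e-01 1.640e+02]
```

View pics/side3.png

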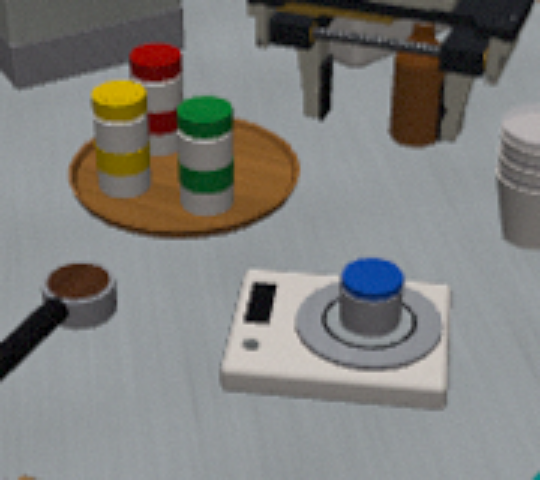

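The crop shows the tin standing inside the ring (372,310) and the three jars upright on the tray. Next I'll return the jars, starting with green.

```bash
python3 - <<'E'
from h import *
print(go(.4861,.2680,.22))
E
```

```text
[ 218.5   -2.5 -166.3]
```

Emit:
{"fn": "move_arm", "kwargs": {
  "steps": [
    [0, 12, 0, -9, 0, -0.08, 0],
    [0, 38, 0, -29, 0, -0.18, 0],
    [0, 68, 0, -52, 0, -0.28, 0],
    [0, 98, 0, -75, 0, -0.38, 0],
    [0, 128, 0, -97, 0, -0.48, 0],
    [0, 158, 0, -120, 0, -0.58, 0],
    [0, 186, 0, -142, 0, -0.68, 0],
    [0, 206, 0, -157, 0, -0.76, 0],
    [0, 216, 0, -165, 0, -0.785, 0],
    [0, 218, 0, -166, 0, -0.785, 0]
  ]
}}

```text
time: 33.13
tool_pos: [0.4857, 0.2691, 0.2167]
ee_rot: [-89.9, -0.1, -163.8]
force: [-0.3, -0.2, 0.1]
opening: 0.0879
```

Emit:
{"fn": "move_arm", "kwargs": {
  "steps": [
    [0, 0, 10, 0, 0, 0, 0],
    [0, 0, 30, 0, 0, 0, 0],
    [0, 0, 50, 0, 0, 0, 0],
    [0, 0, 66, 0, 0, 0, 0],
    [0, 0, 72, 0, 0, 0, 0],
    [0, 0, 72, 0, 0, 0, 0],
    [0, 0, 72, 0, 0, 0, 0],
    [0, 0, 72, 0, 0, 0, 0]
  ]
}}

```text
time: 33.8
tool_pos: [0.4876, 0.2674, 0.1468]
ee_rot: [-90.0, 0.1, -164.1]
force: [-0.4, -0.3, 0.3]
opening: 0.0878
```

```bash
python3 - <<'E'
from h import *
s=bot.sense();print(s["time"],s["tool_pos"],s["ee_rot"])
print(go(.4861,.2682,.0775))
E
```

```text
33.8 [0.48763143 0.26742533 0.14682979] [-9.00153082e+01  6.00351786e-02 -1.64063771e+02]
[ 1.3 69.3 -1.2]
```

Emit:
{"fn": "move_arm", "kwargs": {
  "steps": [
    [0, 1, 15, -1, 0, 0, 0],
    [0, 1, 38, -1, 0, 0, 0],
    [0, 1, 57, -1, 0, 0, 0],
    [0, 1, 66, -1, 0, 0, 0],
    [0, 1, 69, -1, 0, 0, 0],
    [0, 1, 69, -1, 0, 0, 0],
    [0, 1, 69, -1, 0, 0, 0]
  ]
}}

```text
time: 34.38
tool_pos: [0.4864, 0.2688, 0.0782]
ee_rot: [-90.0, 0.1, -164.0]
force: [0.5, 0.4, 0.2]
opening: 0.0877
```

Emit:
{"fn": "move_arm", "kwargs": {
  "steps": [
    [0.2, 0, 0, 0, 0, 0, 0],
    [0.3, 0, 0, 0, 0, 0, 0],
    [0.5, 0, 0, 0, 0, 0, 0],
    [0.8, 0, 0, 0, 0, 0, 0],
    [0.8, 0, 0, 0, 0, 0, 0],
    [0.8, 0, 0, 0, 0, 0, 0],
    [0.8, 0, 0, 0, 0, 0, 0],
    [0.8, 0, 0, 0, 0, 0, 0]
  ]
}}

```text
time: 35.05
tool_pos: [0.4859, 0.2685, 0.0773]
ee_rot: [-90.0, 0.0, -164.0]
force: [0.4, 0.1, 2.0]
opening: 0.0535
```

```bash
python3 - <<'E'
from h import *
s=bot.sense();print(s["time"],s["tool_pos"],s["opening"],s["force"])
print(go(.5055,-.3822,.22))
E
```

```text
35.05 [0.48594668 0.26845223 0.07727908] 0.05345826175156925 [0.44513423 0.0604334  1.97907564]
[ 160.5 -142.7  630.8]
```

Emit:
{"fn": "move_arm", "kwargs": {
  "steps": [
    [0.8, 0, -10, 0, 0, 0, 0],
    [0.8, 0, -35, 0, 0, 0, 0],
    [0.8, 0, -65, 0, 0, 0, 0],
    [0.8, 3, -95, 8, 0, 0, 0],
    [0.8, 8, -122, 30, 0, 0, 0],
    [0.8, 16, -138, 62, 0, 0, 0],
    [0.8, 25, -143, 98, 0, 0, 0],
    [0.8, 34, -143, 134, 0, 0, 0],
    [0.8, 44, -143, 171, 0, 0, 0],
    [0.8, 53, -143, 208, 0, 0, 0]
  ]
}}

```text
time: 35.88
tool_pos: [0.491, 0.052, 0.2207]
ee_rot: [-90.0, -0.0, -164.0]
force: [1.7, 0.0, -2.4]
opening: 0.0534
```

Emit:
{"fn": "move_arm", "kwargs": {
  "steps": [
    [0.8, 10, 0, 38, 0, 0, 0],
    [0.8, 19, 0, 76, 0, 0, 0],
    [0.8, 29, 0, 114, 0, 0, 0],
    [0.8, 39, 0, 152, 0, 0, 0],
    [0.8, 48, 0, 190, 0, 0, 0],
    [0.8, 58, 0, 228, 0, 0, 0],
    [0.8, 67, 0, 266, 0, 0, 0],
    [0.8, 77, 0, 304, 0, 0, 0],
    [0.8, 86, 0, 338, 0, 0, 0],
    [0.8, 93, 0, 367, 0, 0, 0]
  ]
}}

```text
time: 36.72
tool_pos: [0.5026, -0.327, 0.2201]
ee_rot: [-90.0, -0.0, -164.1]
force: [0.6, 0.9, -2.6]
opening: 0.0537
```

Emit:
{"fn": "move_arm", "kwargs": {
  "steps": [
    [0.8, 7, 0, 25, 0, 0, 0],
    [0.8, 11, 0, 43, 0, 0, 0],
    [0.8, 14, 0, 53, 0, 0, 0],
    [0.8, 14.5, 0, 56, 0, 0, 0],
    [0.8, 14.5, 0, 56, 0, 0, 0],
    [0.8, 14.5, 0, 56, 0, 0, 0]
  ]
}}

```text
time: 37.22
tool_pos: [0.5049, -0.3818, 0.22]
ee_rot: [-90.0, -0.0, -164.0]
force: [1.1, -0.1, -1.9]
opening: 0.0537
```

```bash
python3 - <<'E'
from h import *
s=bot.sense();print(s["time"],s["tool_pos"],s["opening"],s["force"])
print(go(.5055,-.3822,.0851))
E
```

```text
37.2167 [ 0.50494109 -0.38182267  0.22003801] 0.05370377440697001 [ 1.07524587 -0.14021027 -1.94113659]
[ -0.4 134.9   0.5]
```

Emit:
{"fn": "move_arm", "kwargs": {
  "steps": [
    [0.8, 0, 12, 0, 0, 0, 0],
    [0.8, 0, 35, 0, 0, 0, 0],
    [0.8, 0, 60, 0, 0, 0, 0],
    [0.8, 0, 85, 0, 0, 0, 0],
    [0.8, 0, 107, 0, 0, 0, 0],
    [0.8, 0, 122, 0, 0, 0, 0],
    [0.8, 0, 130, 0, 0, 0, 0],
    [0.8, 0, 133, 0, 0, 0, 0],
    [0.8, 0, 134.5, 0, 0, 0, 0],
    [0.8, 0, 135, 0, 0, 0, 0]
  ]
}}

```text
time: 38.05
tool_pos: [0.5058, -0.3825, 0.0858]
ee_rot: [-89.9, 0.1, -164.0]
force: [0.8, -0.0, -2.4]
opening: 0.0536
```

Emit:
{"fn": "move_arm", "kwargs": {
  "steps": [
    [0.8, 0, 0, 0, 0, 0, 0],
    [0.8, 0, 0, 0, 0, 0, 0],
    [0.4, 0, 0, 0, 0, 0, 0],
    [0.2, 0, 0, 0, 0, 0, 0],
    [0, 0, 0, 0, 0, 0, 0],
    [0, 0, 0, 0, 0, 0, 0],
    [0, 0, 0, 0, 0, 0, 0],
    [0, 0, 0, 0, 0, 0, 0]
  ]
}}

```text
time: 38.72
tool_pos: [0.5053, -0.3827, 0.0853]
ee_rot: [-90.0, 0.0, -164.0]
force: [1.0, -0.7, 0.3]
opening: 0.0812
```

Emit:
{"fn": "move_arm", "kwargs": {
  "steps": [
    [0, 0, -10, 0, 0, 0, 0],
    [0, 0, -35, 0, 0, 0, 0],
    [0, 0, -65, 0, 0, 0, 0],
    [0, 0, -95, 0, 0, 0, 0],
    [0, 0, -115, 0, 0, 0, 0],
    [0, 0, -125, 0, 0, 0, 0],
    [0, 0, -130, 0, 0, 0, 0],
    [0, 0, -130, 0, 0, 0, 0]
  ]
}}

```text
time: 39.38
tool_pos: [0.5054, -0.3826, 0.2161]
ee_rot: [-89.9, 0.1, -164.0]
force: [0.3, 0.0, 0.6]
opening: 0.0877
```

```bash
python3 - <<'E'
from h import *
s=bot.sense();print(s["time"],s["tool_pos"],s["opening"],s["force"])
print(lid("side","green",.119,(.505,-.38),.06))
print(go(.4090,.3130,.22))
E
```

```text
39.3833 [ 0.50537519 -0.38263784  0.21608544] 0.08765289908014935 [0.3313069  0.01351646 0.5882776 ]
[ 5.055e-01 -3.822e-01  2.750e-02  5.049e-01 -3.852e-01  1.193e-01
  6.850e+02]
[ -99.2   -5.3 -694.9]
```

Green is placed and within about 1 mm. Next is yellow.

Emit:
{"fn": "move_arm", "kwargs": {
  "steps": [
    [0, -2, 0, -15, 0, 0, 0],
    [0, -7, -2, -50, 0, 0, 0],
    [0, -13, -4, -90, 0, 0, 0],
    [0, -19, -4, -130, 0, 0, 0],
    [0, -24, -4, -170, 0, 0, 0],
    [0, -30, -4, -210, 0, 0, 0],
    [0, -36, -4, -250, 0, 0, 0],
    [0, -41, -4, -290, 0, 0, 0],
    [0, -47, -4, -330, 0, 0, 0],
    [0, -53, -4, -370, 0, 0, 0]
  ]
}}

```text
time: 40.27
tool_pos: [0.4524, -0.0106, 0.2178]
ee_rot: [-90.0, -0.1, -164.0]
force: [0.7, 0.8, -0.3]
opening: 0.0876
```

Emit:
{"fn": "move_arm", "kwargs": {
  "steps": [
    [0, -6, 0, -40, 0, 0, 0],
    [0, -11, 0, -80, 0, 0, 0],
    [0, -17, 0, -120, 0, 0, 0],
    [0, -23, 0, -160, 0, 0, 0],
    [0, -28, 0, -200, 0, 0, 0],
    [0, -34, 0, -240, 0, 0, 0],
    [0, -39, 0, -275, 0, 0, 0],
    [0, -43, 0, -303, 0, 0, 0],
    [0, -45, 0, -319, 0, 0, 0],
    [0, -46, 0, -325, 0, 0, 0]
  ]
}}

```text
time: 41.1
tool_pos: [0.4077, 0.3145, 0.2174]
ee_rot: [-89.9, -0.1, -163.9]
force: [-0.3, -0.8, -0.9]
opening: 0.0877
```

Emit:
{"fn": "move_arm", "kwargs": {
  "steps": [
    [0, 0, 10, 0, 0, 0, 0],
    [0, 0, 30, 0, 0, 0, 0],
    [0, 0, 50, 0, 0, 0, 0],
    [0, 0, 66, 0, 0, 0, 0],
    [0, 0, 72, 0, 0, 0, 0],
    [0, 0, 72, 0, 0, 0, 0],
    [0, 0, 72, 0, 0, 0, 0],
    [0, 0, 72, 0, 0, 0, 0]
  ]
}}

```text
time: 41.77
tool_pos: [0.4095, 0.3128, 0.1479]
ee_rot: [-90.0, 0.1, -164.0]
force: [-0.4, 0.3, 0.4]
opening: 0.0877
```

```bash
python3 - <<'E'
from h import *
s=bot.sense();print(s["time"],s["tool_pos"],s["ee_rot"])
print(go(.4090,.3130,.076))
E
```

```text
41.7667 [0.40947213 0.3127832  0.14793033] [-9.00364189e+01  6.42278944e-02 -1.64037326e+02]
[ 0.4 71.9 -0.3]
```

Emit:
{"fn": "move_arm", "kwargs": {
  "steps": [
    [0, 0, 15, 0, 0, 0, 0],
    [0, 0, 38, 0, 0, 0, 0],
    [0, 0, 58, 0, 0, 0, 0],
    [0, 0, 68, 0, 0, 0, 0],
    [0, 0, 71.5, 0, 0, 0, 0],
    [0, 0, 71.5, 0, 0, 0, 0],
    [0, 0, 71.5, 0, 0, 0, 0]
  ]
}}

```text
time: 42.35
tool_pos: [0.4095, 0.3134, 0.0766]
ee_rot: [-90.0, 0.1, -164.0]
force: [-0.2, 0.1, -0.6]
opening: 0.0879
```

Emit:
{"fn": "move_arm", "kwargs": {
  "steps": [
    [0.2, 0, 0, 0, 0, 0, 0],
    [0.3, 0, 0, 0, 0, 0, 0],
    [0.5, 0, 0, 0, 0, 0, 0],
    [0.8, 0, 0, 0, 0, 0, 0],
    [0.8, 0, 0, 0, 0, 0, 0],
    [0.8, 0, 0, 0, 0, 0, 0],
    [0.8, 0, 0, 0, 0, 0, 0],
    [0.8, 0, 0, 0, 0, 0, 0]
  ]
}}

```text
time: 43.02
tool_pos: [0.4089, 0.3128, 0.0757]
ee_rot: [-90.0, 0.0, -164.0]
force: [-2.2, -0.6, 3.1]
opening: 0.0533
```

```bash
python3 - <<'E'
from h import *
s=bot.sense();print(s["time"],s["tool_pos"],s["opening"],s["force"])
print(go(.4237,-.3373,.22))
E
```

```text
43.0167 [0.40890881 0.31283376 0.0757232 ] 0.053319522289403294 [-2.22740808 -0.5568652   3.14864074]
[ 164.9 -144.3  629.1]
```

Emit:
{"fn": "move_arm", "kwargs": {
  "steps": [
    [0.8, 0, -10, 0, 0, 0, 0],
    [0.8, 0, -35, 0, 0, 0, 0],
    [0.8, 0, -65, 0, 0, 0, 0],
    [0.8, 1, -95, 8, 0, 0, 0],
    [0.8, 4, -122, 30, 0, 0, 0],
    [0.8, 10, -138, 62, 0, 0, 0],
    [0.8, 17, -144, 98, 0, 0, 0],
    [0.8, 24, -144, 134, 0, 0, 0],
    [0.8, 32, -144, 171, 0, 0, 0],
    [0.8, 40, -144, 208, 0, 0, 0]
  ]
}}

```text
time: 43.85
tool_pos: [0.427, 0.1001, 0.2201]
ee_rot: [-90.0, 0.0, -164.0]
force: [1.1, 0.7, -2.6]
opening: 0.0537
```

Emit:
{"fn": "move_arm", "kwargs": {
  "steps": [
    [0.8, 9, 0, 38, 0, 0, 0],
    [0.8, 18, 0, 76, 0, 0, 0],
    [0.8, 28, 0, 114, 0, 0, 0],
    [0.8, 39, 0, 152, 0, 0, 0],
    [0.8, 50, 0, 190, 0, 0, 0],
    [0.8, 61, 0, 228, 0, 0, 0],
    [0.8, 73, 0, 266, 0, 0, 0],
    [0.8, 85, 0, 303, 0, 0, 0],
    [0.8, 96, 0, 337, 0, 0, 0],
    [0.8, 107, 0, 365, 0, 0, 0]
  ]
}}

```text
time: 44.68
tool_pos: [0.4246, -0.2808, 0.2197]
ee_rot: [-90.0, -0.0, -164.1]
force: [0.5, 0.5, -2.4]
opening: 0.0538
```

Emit:
{"fn": "move_arm", "kwargs": {
  "steps": [
    [0.8, 9, 0, 25, 0, 0, 0],
    [0.8, 14, 0, 43, 0, 0, 0],
    [0.8, 17, 0, 53, 0, 0, 0],
    [0.8, 18, 0, 56, 0, 0, 0],
    [0.8, 18, 0, 56, 0, 0, 0],
    [0.8, 18, 0, 56, 0, 0, 0]
  ]
}}

```text
time: 45.18
tool_pos: [0.4233, -0.3366, 0.2195]
ee_rot: [-90.0, -0.0, -164.0]
force: [-0.0, 0.3, -3.2]
opening: 0.0539
```

```bash
python3 - <<'E'
from h import *
s=bot.sense();print(s["time"],s["tool_pos"],s["opening"],s["force"])
print(go(.4237,-.3373,.0837))
E
```

```text
45.1833 [ 0.42332933 -0.33662068  0.21949233] 0.05390415598173023 [-0.03713879  0.30724849 -3.23096036]
[ -0.2 135.8   0.8]
```

Emit:
{"fn": "move_arm", "kwargs": {
  "steps": [
    [0.8, 0, 12, 0, 0, 0, 0],
    [0.8, 0, 35, 0, 0, 0, 0],
    [0.8, 0, 60, 0, 0, 0, 0],
    [0.8, 0, 85, 0, 0, 0, 0],
    [0.8, 0, 107, 0, 0, 0, 0],
    [0.8, 0, 122, 0, 0, 0, 0],
    [0.8, 0, 130, 0, 0, 0, 0],
    [0.8, 0, 133, 0, 0, 0, 0],
    [0.8, 0, 134.5, 0, 0, 0, 0],
    [0.8, 0, 135, 0, 0, 0, 0]
  ]
}}

```text
time: 46.02
tool_pos: [0.4243, -0.3372, 0.0854]
ee_rot: [-90.0, 0.1, -164.0]
force: [-0.1, -0.1, -1.2]
opening: 0.0533
```

Emit:
{"fn": "move_arm", "kwargs": {
  "steps": [
    [0.8, 0, 0, 0, 0, 0, 0],
    [0.8, 0, 0.5, 0, 0, 0, 0],
    [0.4, 0, 0.5, 0, 0, 0, 0],
    [0.2, 0, 0.5, 0, 0, 0, 0],
    [0, 0, 0.5, 0, 0, 0, 0],
    [0, 0, 0.5, 0, 0, 0, 0],
    [0, 0, 0.5, 0, 0, 0, 0],
    [0, 0, 0.5, 0, 0, 0, 0]
  ]
}}

```text
time: 46.68
tool_pos: [0.4237, -0.3374, 0.0843]
ee_rot: [-90.0, 0.0, -164.0]
force: [0.4, -0.6, 0.4]
opening: 0.0814
```

Emit:
{"fn": "move_arm", "kwargs": {
  "steps": [
    [0, 0, -10, 0, 0, 0, 0],
    [0, 0, -35, 0, 0, 0, 0],
    [0, 0, -65, 0, 0, 0, 0],
    [0, 0, -95, 0, 0, 0, 0],
    [0, 0, -115, 0, 0, 0, 0],
    [0, 0, -125, 0, 0, 0, 0],
    [0, 0, -130, 0, 0, 0, 0],
    [0, 0, -130, 0, 0, 0, 0]
  ]
}}

```text
time: 47.35
tool_pos: [0.4238, -0.3374, 0.215]
ee_rot: [-90.0, 0.1, -164.0]
force: [-0.5, -0.6, 1.4]
opening: 0.0874
```

```bash
python3 - <<'E'
from h import *
s=bot.sense();print(s["time"],s["tool_pos"],s["opening"],s["force"])
im,W=cloud("side")
for c in("yellow","green"): print(lid("",c,.119,(.465,-.36),.1,im,W))
print(lid("","red",.111,(.45,.39),.1,im,W))
print(go(.4507,.3912,.22))
E
```

```text
47.35 [ 0.42375569 -0.3373625   0.21498233] 0.08744153578325359 [-0.53887405 -0.55990009  1.37149666]
[ 4.229e-01 -3.362e-01  2.740e-02  4.222e-01 -3.393e-01  1.191e-01
  6.130e+02]
[ 5.061e-01 -3.827e-01  2.760e-02  5.050e-01 -3.851e-01  1.192e-01
  6.840e+02]
None
[-226.8   -6.3 -692.6]
```

Emit:
{"fn": "move_arm", "kwargs": {
  "steps": [
    [0, -5, 0, -15, 0, 0, 0],
    [0, -16, -2, -50, 0, 0, 0],
    [0, -29, -5, -88, 0, 0, 0],
    [0, -41, -5, -126, 0, 0, 0],
    [0, -54, -5, -164, 0, 0, 0],
    [0, -66, -5, -202, 0, 0, 0],
    [0, -79, -5, -240, 0, 0, 0],
    [0, -91, -5, -278, 0, 0, 0],
    [0, -104, -5, -316, 0, 0, 0],
    [0, -116, -5, -354, 0, 0, 0]
  ]
}}

```text
time: 48.23
tool_pos: [0.4364, 0.0366, 0.2178]
ee_rot: [-90.0, -0.1, -164.0]
force: [1.2, 0.1, 0.3]
opening: 0.0877
```

Emit:
{"fn": "move_arm", "kwargs": {
  "steps": [
    [0, -12, 0, -38, 0, 0, 0],
    [0, -25, 0, -76, 0, 0, 0],
    [0, -37, 0, -114, 0, 0, 0],
    [0, -50, 0, -152, 0, 0, 0],
    [0, -62, 0, -190, 0, 0, 0],
    [0, -75, 0, -228, 0, 0, 0],
    [0, -87, 0, -266, 0, 0, 0],
    [0, -98, 0, -300, 0, 0, 0],
    [0, -106, 0, -325, 0, 0, 0],
    [0, -111, 0, -338, 0, 0, 0]
  ]
}}

```text
time: 49.07
tool_pos: [0.4504, 0.3928, 0.2164]
ee_rot: [-89.9, -0.2, -163.9]
force: [0.5, 0.8, -0.6]
opening: 0.0873
```

```bash
python3 - <<'E'
from h import *
s=bot.sense();print(s["time"],s["tool_pos"],s["ee_rot"])
for c in("top","side"):print(lid(c,"red",.111,(.45,.39),.1))
print(go(.4507,.3912,.0745))
E
```

```text
49.0667 [0.45037263 0.39283866 0.21637205] [-8.98690321e+01 -1.63196398e-01 -1.63917494e+02]
[4.516e-01 3.918e-01 2.760e-02 4.503e-01 3.905e-01 1.114e-01 4.130e+02]
[4.520e-01 3.913e-01 3.040e-02 4.490e-01 3.873e-01 1.107e-01 1.300e+02]
[1.00e-01 1.42e+02 6.00e-01]
```

Emit:
{"fn": "move_arm", "kwargs": {
  "steps": [
    [0, 0, 12, 0, 0, 0, 0],
    [0, 0, 32, 0, 0, 0, 0],
    [0, 0, 55, 0, 0, 0, 0],
    [0, 0, 80, 0, 0, 0, 0],
    [0, 0, 103, 0, 0, 0, 0],
    [0, 0, 122, 0, 0, 0, 0],
    [0, 0, 134, 0, 0, 0, 0],
    [0, 0, 138, 0, 0, 0, 0],
    [0, 0, 138, 0, 0, 0, 0],
    [0, 0, 138, 0, 0, 0, 0]
  ]
}}

```text
time: 50.0
tool_pos: [0.4514, 0.3899, 0.0814]
ee_rot: [-90.0, -0.0, -164.0]
force: [0.1, 0.5, 0.8]
opening: 0.0878
```

```bash
python3 - <<'E'
from h import *
s=bot.sense();print(s["time"],s["tool_pos"],s["force"],go(.4507,.3912,.0745))
E
```

```text
50.0 [0.4514247  0.38989894 0.0813589 ] [0.07865056 0.50063231 0.79808456] [ 0.3  6.9 -1.5]
```

Emit:
{"fn": "move_arm", "kwargs": {
  "steps": [
    [0, 0, 4, -1, 0, 0, 0],
    [0.2, 0, 6, -1.5, 0, 0, 0],
    [0.3, 0, 6, -1.5, 0, 0, 0],
    [0.5, 0, 6, -1.5, 0, 0, 0],
    [0.8, 0, 6, -1.5, 0, 0, 0],
    [0.8, 0, 6, -1.5, 0, 0, 0],
    [0.8, 0, 6, -1.5, 0, 0, 0],
    [0.8, 0, 6, -1.5, 0, 0, 0],
    [0.8, 0, 6, -1.5, 0, 0, 0]
  ]
}}

```text
time: 50.75
tool_pos: [0.4508, 0.392, 0.0753]
ee_rot: [-90.0, 0.0, -164.0]
force: [-0.2, 0.0, 1.4]
opening: 0.0539
```

```bash
python3 - <<'E'
from h import *
s=bot.sense();print(s["time"],s["tool_pos"],s["opening"],s["force"])
print(go(.4681,-.2558,.22))
E
```

```text
50.75 [0.45082568 0.39201051 0.07525741] 0.05388002610076687 [-0.18072743  0.02237597  1.37107385]
[ 161.9 -144.7  627.5]
```

Place height is about 0.0833.

Emit:
{"fn": "move_arm", "kwargs": {
  "steps": [
    [0.8, 0, -10, 0, 0, 0, 0],
    [0.8, 0, -35, 0, 0, 0, 0],
    [0.8, 0, -65, 0, 0, 0, 0],
    [0.8, 3, -95, 8, 0, 0, 0],
    [0.8, 8, -122, 30, 0, 0, 0],
    [0.8, 16, -138, 62, 0, 0, 0],
    [0.8, 25, -145, 98, 0, 0, 0],
    [0.8, 34, -145, 134, 0, 0, 0],
    [0.8, 44, -145, 171, 0, 0, 0],
    [0.8, 53, -145, 208, 0, 0, 0]
  ]
}}

```text
time: 51.58
tool_pos: [0.4562, 0.1755, 0.2206]
ee_rot: [-90.0, 0.0, -164.0]
force: [1.0, -0.6, -3.3]
opening: 0.0537
```

Emit:
{"fn": "move_arm", "kwargs": {
  "steps": [
    [0.8, 10, 0, 38, 0, 0, 0],
    [0.8, 20, 0, 76, 0, 0, 0],
    [0.8, 29, 0, 114, 0, 0, 0],
    [0.8, 39, 0, 152, 0, 0, 0],
    [0.8, 49, 0, 190, 0, 0, 0],
    [0.8, 59, 0, 228, 0, 0, 0],
    [0.8, 69, 0, 266, 0, 0, 0],
    [0.8, 78, 0, 302, 0, 0, 0],
    [0.8, 87, 0, 335, 0, 0, 0],
    [0.8, 94, 0, 363, 0, 0, 0]
  ]
}}

```text
time: 52.42
tool_pos: [0.4657, -0.1997, 0.2204]
ee_rot: [-90.0, -0.0, -164.1]
force: [0.5, 0.6, -2.1]
opening: 0.0535
```

Emit:
{"fn": "move_arm", "kwargs": {
  "steps": [
    [0.8, 7, 0, 25, 0, 0, 0],
    [0.8, 11, 0, 43, 0, 0, 0],
    [0.8, 14, 0, 53, 0, 0, 0],
    [0.8, 15, 0, 56, 0, 0, 0],
    [0.8, 15, 0, 56, 0, 0, 0],
    [0.8, 15, 0, 56, 0, 0, 0]
  ]
}}

```text
time: 52.92
tool_pos: [0.4675, -0.2549, 0.2201]
ee_rot: [-90.0, -0.0, -164.0]
force: [0.0, 0.6, -3.5]
opening: 0.0536
```

```bash
python3 - <<'E'
from h import *
s=bot.sense();print(s["time"],s["tool_pos"],s["opening"],s["force"])
print(go(.4681,-.2558,.0835))
E
```

```text
52.9167 [ 0.46745602 -0.25491948  0.22006901] 0.053644723468562715 [ 0.01997519  0.6418763  -3.50471352]
[ -0.4 136.6   1. ]
```

Emit:
{"fn": "move_arm", "kwargs": {
  "steps": [
    [0.8, 0, 12, 0.5, 0, 0, 0],
    [0.8, 0, 35, 0.5, 0, 0, 0],
    [0.8, 0, 60, 0.5, 0, 0, 0],
    [0.8, 0, 85, 0.5, 0, 0, 0],
    [0.8, 0, 107, 0.5, 0, 0, 0],
    [0.8, 0, 123, 0.5, 0, 0, 0],
    [0.8, 0, 131, 0.5, 0, 0, 0],
    [0.8, 0, 134.5, 0.5, 0, 0, 0],
    [0.8, 0, 136, 0.5, 0, 0, 0],
    [0.8, 0, 136.5, 0.5, 0, 0, 0]
  ]
}}

```text
time: 53.75
tool_pos: [0.4686, -0.2557, 0.0844]
ee_rot: [-90.0, 0.1, -164.0]
force: [0.1, -0.1, -1.9]
opening: 0.0537
```

Emit:
{"fn": "move_arm", "kwargs": {
  "steps": [
    [0.8, 0, 0, 0, 0, 0, 0],
    [0.8, 0, 0, 0, 0, 0, 0],
    [0.4, 0, 0, 0, 0, 0, 0],
    [0.2, 0, 0, 0, 0, 0, 0],
    [0, 0, 0, 0, 0, 0, 0],
    [0, 0, 0, 0, 0, 0, 0],
    [0, 0, 0, 0, 0, 0, 0],
    [0, 0, 0, 0, 0, 0, 0]
  ]
}}

```text
time: 54.42
tool_pos: [0.468, -0.256, 0.0837]
ee_rot: [-90.0, 0.0, -164.0]
force: [-0.2, 0.4, 0.5]
opening: 0.0811
```

Emit:
{"fn": "move_arm", "kwargs": {
  "steps": [
    [0, 0, -10, 0, 0, 0, 0],
    [0, 0, -35, 0, 0, 0, 0],
    [0, 0, -65, 0, 0, 0, 0],
    [0, 0, -95, 0, 0, 0, 0],
    [0, 0, -125, 0, 0, 0, 0],
    [0, 0, -145, -20, 0, 0, 0],
    [0, 0, -150, -55, 0, 0, 0],
    [0, 0, -150, -90, 0, 0, 0],
    [0, 0, -150, -120, 0, 0, 0],
    [0, 0, -150, -120, 0, 0, 0]
  ]
}}

```text
time: 55.25
tool_pos: [0.4335, -0.1375, 0.235]
ee_rot: [-90.0, 0.1, -163.9]
force: [-0.6, -1.0, -0.5]
opening: 0.088
```

```bash
python3 - <<'E'
from h import *
s=bot.sense();print(s["time"],s["tool_pos"],s["opening"],s["force"])
for cam in("top","side"):
    im,W=cloud(cam)
    for c in("red","yellow","green"): print(cam,c,lid("",c,.119,(.465,-.33),.14,im,W))
    print(lid("","blue",.08,(.597,.0155),.06,im,W))
cv2.imwrite("pics/side4.png",im)
E
```

```text
55.25 [ 0.43349332 -0.13754418  0.23499353] 0.08795646831428701 [-0.58879525 -0.97061585 -0.51060759]
top red None
top yellow [ 4.236e-01 -3.360e-01  2.670e-02  4.226e-01 -3.351e-01  1.199e-01
  4.440e+02]
top green [ 5.046e-01 -3.823e-01  2.670e-02  5.038e-01 -3.822e-01  1.198e-01
  3.810e+02]
None
side red [ 4.677e-01 -2.555e-01  2.790e-02  4.667e-01 -2.585e-01  1.189e-01
  4.860e+02]
side yellow [ 4.224e-01 -3.366e-01  2.770e-02  4.223e-01 -3.391e-01  1.191e-01
  6.060e+02]
side green [ 5.068e-01 -3.826e-01  2.800e-02  5.050e-01 -3.853e-01  1.192e-01
  6.870e+02]
[5.952e-01 1.770e-02 2.720e-02 5.957e-01 1.400e-02 8.000e-02 2.260e+02]
```

View pics/side4.png

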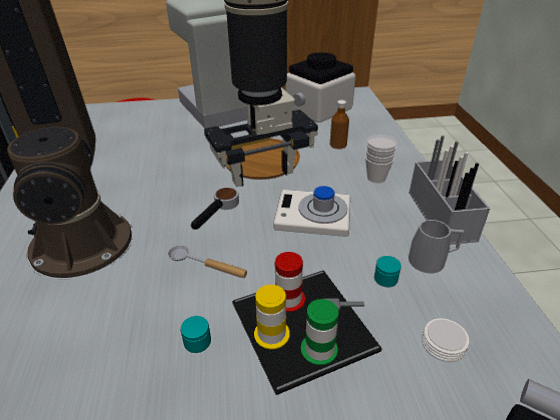

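The jars stand centred on their coasters: red (289,280), yellow (271,315) and green (322,330). The tin is in the ring at (323,200), and the arm is clear of everything.

```bash
python3 -c "
from workcell import bot
print(bot.hand_in())"
```

```text
the job is handed in; nothing more can be done
None
```

The job is done and handed in at about 55 s of robot time, well inside the 152 s limit. I moved all three jars to the tray, put the tin on the scale, then put each jar back on the coaster of its own colour.

- **Jars:** the last side picture shows all three upright on their own coasters. Measured centres are about 1–2 mm from the coaster centres, against the 12 mm limit.
- **Tin:** it stands about 2–3 mm from the ring's centre, against the 15 mm limit.
- **Release and forces:** the gripper is open and clear of everything, and the wrist force reads about zero. The largest force at the end of any move was about 14 N, when setting the yellow jar on the tray.
- **Missing check:** in the last top picture the red jar and tin lids gave no reading, most likely because the arm was in the way. Those two rest on the side camera and the release positions.

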